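Demagnetise the steel spring barrels

ROBOT

A 6-joint arm with a two-finger parallel gripper is mounted at the origin on the work surface. World frame = base frame: x ahead of the robot, y to its left, z up, the work surface at z = 0. Lengths are in mm, angles in rad, forces in N, time in s.
With the tool pointing down it reaches from about 400 to 925 mm from the base axis. Payload 12.5 kg.
Tool frame: the origin (TCP) lies between the finger pads, 19 mm behind the fingertips; this is the grasp point; x points along the fingers, z is the direction in which the jaws open and shut, and the axes are right-handed (so a half turn about x gives the same grasp; the last joint's range is limited). The gripper opens to 95 mm and grips with 3 to 60 N. Pads are 20 mm wide; open, the fingers measure 119 mm over their backs; the gripper's body (75 mm by 180 mm) begins 59 mm behind the grasp point.
Start: joints at [1.034, 0.491, 1.559, -0, 1.092, -0.106], TCP at [260.984, 567.919, 233.461] pointing down, gripper open.
Joint ranges: [-3.1, 3.1], [-0.84, 2.19], [0.05, 2.79], [-1.13, 4.28], [0.06, 2.93], [-2.69, 2.69]. Speed limits (rad/s): [2.22, 2.22, 2.79, 3.14, 3.14, 3.14].

INTERFACE

Orientations are given as [roll, pitch, yaw] about the fixed x, y, z axes, in that order (R = Rz(yaw) Ry(pitch) Rx(roll)).
In Python, from cell import env gives the robot as it stands.
- The arm moves only by the tool step_arm, never from a script. Its argument "rows" is a list of rows, each a list of 6 numbers: the shift along the tool's x, y, z in mm, then the turn, a rotation vector about the tool's x, y, z in rad. In form: [[x, y, z, wx, wy, wz], ...]. A call has 1 to 8 rows; each row shifts and turns the pose as measured when the row begins, along the tool's axes as they then stand; what a row does not reach is not made up. A row lasts 1/8 s, in which the tool goes at most 62.5 mm and 10.7 degrees, less where a joint would pass 70% of its speed; a pose out of reach is approached as far as the arm can. A call is refused whole if a number of a shift passes 62.5 or a number of a turn 0.188, either way. A call with a gripper value outside its range is refused whole. "grip" is the finger opening in mm, from 0 to 95.1, set as the call begins (left out, the last holds). The fingers move at their own pace and stop on an object; the grip force is fixed at half the most. Time passes only in rows, so rows that do not move let the fingers close. It gives the time, the measured TCP pose, the force and the opening at its end, in the units of the state.
- env.state(): the state, without advancing time (a new reading comes with each control period).
- env.read_camera(name): name is "side" or "top" or "wrist"; returns the picture (480x640x3 uint8, red, green, blue); there is no depth.
- env.get_calibration(name): a dict with "fx", "fy", "cx", "cy" (pixels), "pose" (4x4, takes a point from camera to world coordinates); the wrist camera has in their place "hand_eye" (4x4, takes a point from camera to tool coordinates, whose origin is the TCP and whose axes are the tool frame's). Camera axes: x right, y down, z forward; pixel columns grow to the right and rows downward; lengths in mm; the calibration is good to about 2 mm. The wrist camera is an equidistant fisheye: a pixel r from the principal point sees the ray r / f radians off the axis. A picture is of the moment at which its call begins: read the wrist's pose just before it. get_calibration takes no time and is no camera call.
- env.job_done(): hands the job in, once; it reports no verdict.
The state is a dict: "t": time; "joints": joint angles; "qvel": joint speeds; "tau": joint torques, N m; "eef_pos": TCP position; "tcp_rot": TCP orientation; "ft_force": force on the tool from outside, world axes, zero at the start; "moment": the same for the moment, N m; "opening": opening from 0.0 (shut) to 1.0 (fully open).
Only numpy, scipy, OpenCV 4.12 (cv2) and the standard library are available. Lean on these libraries where they do the work, as an engineer would, in place of code of your own. Each camera call takes 0.05 s, during which the arm holds its last target.

TASK

Take every steel spring barrel from the cork mat, lay it flat in the demagnetiser's felt tray and turn the scale sleeve to 5, with the lever still up; only then press the red spring lever down until it stays down by itself, and with the barrels still in the tray turn the sleeve back to 0 to fade the field out. Then put all the barrels back flat on the cork mat, leaving the sleeve at 0 and the lever down, and do not shift the bird, the walnut cage floor or the crank.

Things in the scene. Friction and masses are not known exactly. Their poses are not given: they have to be found in the camera images.
- demagnetiser: Green bench demagnetiser, fixed: base slab 240 (its x) by 300 (its y) by 12 mm. Origin: centre of the slab's underside. Its -x side faces the robot; there lies the brass-rimmed felt tray. Behind it (its x 18 to 112, y -60 to 135 mm) stands a housing, top 51 mm above the stand, with the sleeve (at its x 65, y 70) and the spring lever, which overhangs the housing's -y end.
- tray_in (a point): Centre of the tray's grey felt floor, 12 mm above the stand, on the machine's centre line; axes as the machine's. The tray inside is 120 mm (x) by 250 mm (y), with a thin brass rim (4 mm thick) 8 mm high; the housing stands 9 mm behind it. Four barrels lie side by side along y with room to spare.
- sleeve (a joint): Angle of the scale sleeve, rad, growing clockwise seen from above. A click every 30 degrees (0.5236 rad): number n is at n x 0.5236. It runs from 0 to 7, with a stop 0.12 rad past either end. A sprung ball pulls it to the nearest number when let go; passing a click takes about 0.1 N m.
- dial (a point): Centre, at housing top height, of the dark fixed dial round the sleeve; axes as the machine's. Eight radial ticks, 33 to 44 mm from the axis, 30 degrees apart, clockwise from above: number 0 is the broad white tick (towards the machine's -x, the tray), 1 to 4 thin steel ticks, 5 the broad red tick, 6 and 7 thin steel ticks. The sleeve's blue pointer shows the number.
- sleeve_grip (a point): On the sleeve's upright axis, 26 mm above the housing top: a good TCP height for gripping it from above. The sleeve is a knurled aluminium cylinder 44 mm across, its top 36 mm above the housing, over a dark skirt 54 mm across and 7 mm high. The point turns with it: its -x axis lies along the blue pointer (blue bars on top and skirt).
- lever (a joint): Angle of the spring lever, rad: 0 raised (as it starts), growing as its red pad is pressed down, 0.55 at its stop. A spring lifts it back to 0 unless it is pressed past about 0.45, where a sprung catch holds it down by itself at about 0.52. The pad needs about 5 N to pass the catch; lifting it with a few N frees it again.
- lever_pad (a point): Centre of the top of the lever's red pad (24 x 26 mm), the place to press. About 90 mm above the stand when raised, it sinks about 45 mm when pressed. Pivot: across the machine at its x 65, y -45 mm, 60 mm above the stand; the lever points to the machine's -y. Nothing but the base slab is under the pad.
- cork_mat: Thin cork mat fixed to the stand, 190 (its x) by 230 (its y) by 4 mm thick, on which the barrels lie at the start. Origin: centre of its underside.
- nightingale: Gilded tin nightingale on a round foot, about 110 mm long and 73 mm high; origin under its foot. To be left alone.
- cage_floor: Walnut cage floor, a disc 150 mm across and 12 mm thick; origin at the centre of its underside. To be left alone.
- crank: Nickel winding crank, 75 mm long, its handle standing 41 mm high; origin under its middle. To be left alone.
- barrel_1: A steel spring barrel: a plain squat drum 38 mm across and 18 mm high with fine dark teeth round it, about 100 g, the same either way up. Origin at the centre of one flat face (the underside at the start). May be absent.
- barrel_1_center (a point): The middle of barrel_1, 9 mm above whatever it lies flat on.
- barrel_2: A steel spring barrel: a plain squat drum 38 mm across and 18 mm high with fine dark teeth round it, about 100 g, the same either way up. Origin at the centre of one flat face (the underside at the start). May be absent.
- barrel_2_center (a point): The middle of barrel_2, 9 mm above whatever it lies flat on.
- barrel_3: A steel spring barrel: a plain squat drum 38 mm across and 18 mm high with fine dark teeth round it, about 100 g, the same either way up. Origin at the centre of one flat face (the underside at the start). May be absent.
- barrel_3_center (a point): The middle of barrel_3, 9 mm above whatever it lies flat on.
- barrel_4: A steel spring barrel: a plain squat drum 38 mm across and 18 mm high with fine dark teeth round it, about 100 g, the same either way up. Origin at the centre of one flat face (the underside at the start). May be absent.
- barrel_4_center (a point): The middle of barrel_4, 9 mm above whatever it lies flat on.
Not all that is in view belongs to the job. Leave any purple look-alike of the barrel_2 alone.

How it is judged (in metres and radians):
On the way, in this order (a step that is already met when the one before it is completed fails the run):
1. every barrel present lies flat in the tray and the sleeve is at 5, with the lever still up (x of barrel_1_center in the frame of tray_in between -0.047 and 0.047 m and y of barrel_1_center in the frame of tray_in between -0.112 and 0.112 m and z of barrel_1_center in the frame of tray_in between 0.004 and 0.014 m and x of barrel_2_center in the frame of tray_in between -0.047 and 0.047 m and y of barrel_2_center in the frame of tray_in between -0.112 and 0.112 m and z of barrel_2_center in the frame of tray_in between 0.004 and 0.014 m and x of barrel_3_center in the frame of tray_in between -0.047 and 0.047 m and y of barrel_3_center in the frame of tray_in between -0.112 and 0.112 m and z of barrel_3_center in the frame of tray_in between 0.004 and 0.014 m and x of barrel_4_center in the frame of tray_in between -0.047 and 0.047 m and y of barrel_4_center in the frame of tray_in between -0.112 and 0.112 m and z of barrel_4_center in the frame of tray_in between 0.004 and 0.014 m and value of joint sleeve between 2.48799 and 2.74799 rad and value of joint lever below 0.15 rad), for 0.3 s.
2. the lever stays down by itself, the hand off it, with the barrels in the tray and the sleeve at 5 (x of barrel_1_center in the frame of tray_in between -0.047 and 0.047 m and y of barrel_1_center in the frame of tray_in between -0.112 and 0.112 m and z of barrel_1_center in the frame of tray_in between 0.004 and 0.014 m and x of barrel_2_center in the frame of tray_in between -0.047 and 0.047 m and y of barrel_2_center in the frame of tray_in between -0.112 and 0.112 m and z of barrel_2_center in the frame of tray_in between 0.004 and 0.014 m and x of barrel_3_center in the frame of tray_in between -0.047 and 0.047 m and y of barrel_3_center in the frame of tray_in between -0.112 and 0.112 m and z of barrel_3_center in the frame of tray_in between 0.004 and 0.014 m and x of barrel_4_center in the frame of tray_in between -0.047 and 0.047 m and y of barrel_4_center in the frame of tray_in between -0.112 and 0.112 m and z of barrel_4_center in the frame of tray_in between 0.004 and 0.014 m and value of joint sleeve between 2.48799 and 2.74799 rad and value of joint lever above 0.45 rad and contact force between the fingers and anything else below 0.5 N), for 0.3 s.
3. the sleeve is back at 0 with the lever still down and the barrels still in the tray (x of barrel_1_center in the frame of tray_in between -0.047 and 0.047 m and y of barrel_1_center in the frame of tray_in between -0.112 and 0.112 m and z of barrel_1_center in the frame of tray_in between 0.004 and 0.014 m and x of barrel_2_center in the frame of tray_in between -0.047 and 0.047 m and y of barrel_2_center in the frame of tray_in between -0.112 and 0.112 m and z of barrel_2_center in the frame of tray_in between 0.004 and 0.014 m and x of barrel_3_center in the frame of tray_in between -0.047 and 0.047 m and y of barrel_3_center in the frame of tray_in between -0.112 and 0.112 m and z of barrel_3_center in the frame of tray_in between 0.004 and 0.014 m and x of barrel_4_center in the frame of tray_in between -0.047 and 0.047 m and y of barrel_4_center in the frame of tray_in between -0.112 and 0.112 m and z of barrel_4_center in the frame of tray_in between 0.004 and 0.014 m and value of joint sleeve between -0.13 and 0.13 rad and value of joint lever above 0.45 rad), for 0.3 s.
At the end, for the whole second after the job is handed in: every barrel present lies flat and at rest on the cork mat (its middle over the mat and 4 to 14 mm above its top), the sleeve is within 0.13 rad of 0, and the lever is held down past 0.45 rad (x of barrel_1_center in the frame of cork_mat between -0.095 and 0.095 m and y of barrel_1_center in the frame of cork_mat between -0.115 and 0.115 m and z of barrel_1_center in the frame of cork_mat between 0.008 and 0.018 m and x of barrel_2_center in the frame of cork_mat between -0.095 and 0.095 m and y of barrel_2_center in the frame of cork_mat between -0.115 and 0.115 m and z of barrel_2_center in the frame of cork_mat between 0.008 and 0.018 m and x of barrel_3_center in the frame of cork_mat between -0.095 and 0.095 m and y of barrel_3_center in the frame of cork_mat between -0.115 and 0.115 m and z of barrel_3_center in the frame of cork_mat between 0.008 and 0.018 m and x of barrel_4_center in the frame of cork_mat between -0.095 and 0.095 m and y of barrel_4_center in the frame of cork_mat between -0.115 and 0.115 m and z of barrel_4_center in the frame of cork_mat between 0.008 and 0.018 m and linear speed of each of barrel_1, barrel_2, barrel_3, barrel_4 below 0.02 m/s and value of joint sleeve between -0.13 and 0.13 rad and value of joint lever above 0.45 rad); the robot touches nothing.
It fails at once if the nightingale is moved by more than 30 mm (distance of nightingale from where it was at the start of the episode above 0.03 m).
It fails at once if the walnut cage floor is moved by more than 30 mm (distance of cage_floor from where it was at the start of the episode above 0.03 m).
It fails at once if the crank is moved by more than 30 mm (distance of crank from where it was at the start of the episode above 0.03 m).
Of barrel_1, barrel_2, barrel_3, barrel_4 only 2 to 4 are there at a start; the rules pass over those that are not, and their reading is None.
At some moment in a run one of barrel_1, barrel_2, barrel_3, barrel_4 may be knocked a few centimetres aside while the robot is not near it.
Once in a run the grip may slacken for a moment while it holds something.
It also fails if it takes over 210 s, if anything falls off the work surface, if the arm or the gripper's body presses on something with over 40 N, if the wrist force passes 120 N, or if a joint passes its speed limit or range.

## Working session

There is one attempt and no reset: what is moved stays moved. The work goes in short steps, Python scripts to look and compute and a tool call to move; the robot and the scene stay as the last step left them, time stands still between calls to the robot, and variables do not carry over. Pictures are saved under pics/ and viewed, and the job is handed in when it is done.

Besides the shell and the picture viewer there is one more tool, called after "Call:" as name([rows], argument=value, ...), one row to a line, values as JSON. step_arm: Moves the arm, as the interface text tells. Its arguments: {"type":"object","properties":{"rows":{"type":"array","items":{"type":"array","items":{"type":"number"}}},"grip":{"type":"number"}},"required":["rows"]}

```bash
ls -la; mkdir -p pics
python3 - <<'E'
from cell import env
import cv2
s=env.state(); print(s)
for n in ("top","side","wrist"):
    im=env.read_camera(n); cv2.imwrite(f"pics/{n}0.png",im[:,:,::-1])
    print(n,env.get_calibration(n))
E
```

```text
total 12
drwxr-xr-x  3 agent agent 4096 Dec  7 01:48 .
drwxr-xr-x 23 root  root  4096 Dec  7 01:48 ..
drwxr-xr-x  2 agent agent 4096 Dec  7 01:48 pics
{'t': 0.0, 'joints': array([ 1.03441517e+00,  4.91597890e-01,  1.55948499e+00, -2.64073970e-05,
        1.09167393e+00, -1.05597484e-01]), 'qvel': array([-5.77923565e-05, -1.29754807e-03,  1.13407911e-03, -4.19387256e-04,
       -6.62550051e-04,  1.16949466e-03]), 'tau': array([ 4.03604326e-05, -6.12642646e+01, -2.58180159e+01,  6.92252791e-02,
        4.82313917e-02, -9.20005618e-05]), 'eef_pos': array([260.85305354, 567.70560495, 232.82567851]), 'tcp_rot': array([ 3.05610974,  1.56963193, -2.08705073]), 'ft_force': array([ 0.76047327,  0.00602197, -1.05913187]), 'moment': array([-0.00132861, -0.03538549,  0.02417307]), 'opening': 1.0038911673964717}
top {'fx': 525.5531867809866, 'fy': 525.5531867809866, 'cx': 329.51157053310436, 'cy': 232.82609310912122, 'pose': array([[ 1.15568439e-02, -9.85458341e-01,  1.69523735e-01,
         3.22228268e+02],
       [-9.99898745e-01, -9.98141703e-03,  1.01425504e-02,
         6.68703422e+01],
    
[... 386 characters left out ...]
01,  5.32192407e-01, -8.25381559e-01,
         8.74765888e+02],
       [-1.91367470e-02, -8.42271707e-01, -5.38713427e-01,
         6.09295581e+02],
       [ 0.00000000e+00,  0.00000000e+00,  0.00000000e+00,
         1.00000000e+00]])}
wrist {'fx': 371.64829954431775, 'fy': 371.64829954431775, 'cx': 317.63929735123236, 'cy': 239.73634797608668, 'hand_eye': array([[-4.63979034e-04, -2.71653795e-01,  9.62394930e-01,
        -1.50786524e+02],
       [ 6.64114701e-04, -9.62394905e-01, -2.71653468e-01,
         7.65005981e+01],
       [ 9.99999672e-01,  5.13099107e-04,  6.26940337e-04,
         1.00297488e-01],
       [ 0.00000000e+00,  0.00000000e+00,  0.00000000e+00,
         1.00000000e+00]])}
```

View pics/top0.png

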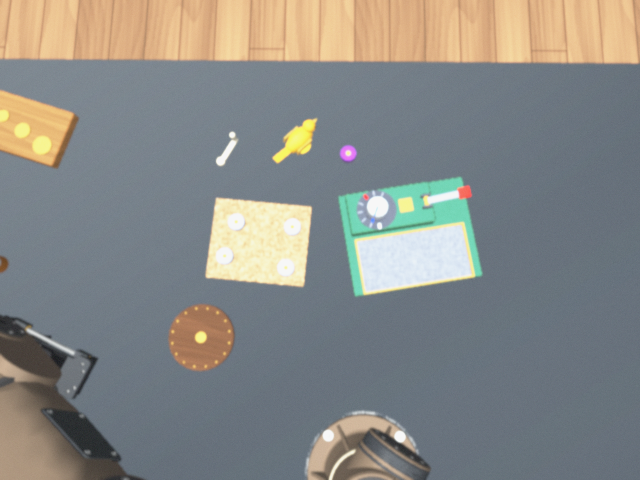

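View pics/side0.png

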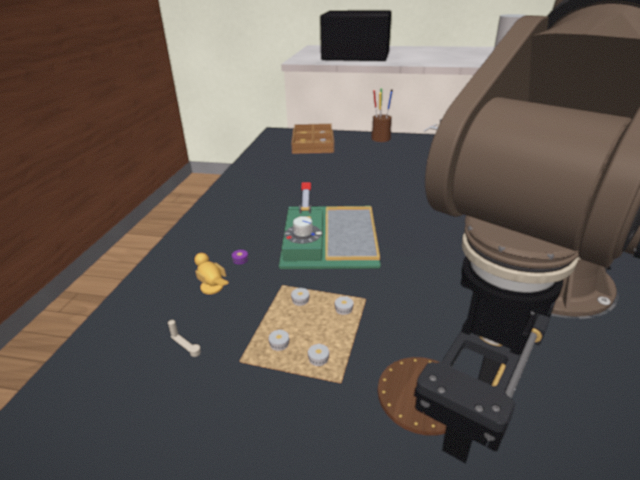

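View pics/wrist0.png

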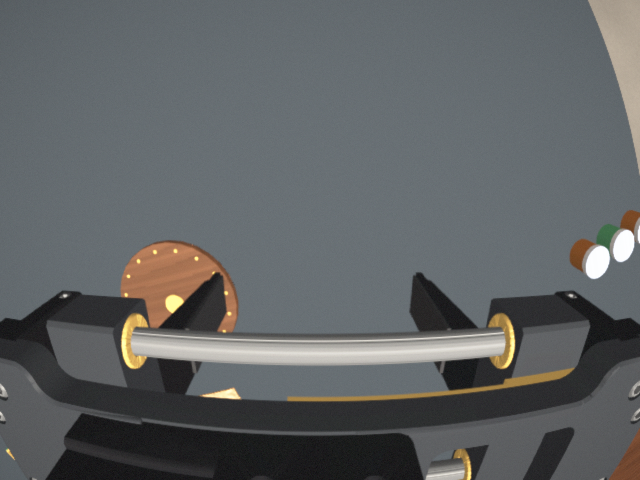

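The top view shows four steel barrels on the mat at about (236,222), (292,227), (225,256), (286,267). The purple look-alike is at (348,153) by the bird. The demagnetiser's dial is at (377,208), the red pad at (465,192) and the tray at (415,258). I'll enlarge these next.

```bash
cat > h.py <<'E'
import numpy as np, cv2
from cell import env
from scipy.spatial.transform import Rotation as R
C={n:env.get_calibration(n) for n in ("top","side","wrist")}
def ray(n,u,v,T=None):
    c=C[n]
    if n=="wrist":
        x,y=(u-c["cx"]),(v-c["cy"]); r=np.hypot(x,y); th=r/c["fx"]
        d=np.array([x/r*np.sin(th),y/r*np.sin(th),np.cos(th)]) if r>0 else np.array([0,0,1.])
        P=T@c["hand_eye"]
    else:
        d=np.array([(u-c["cx"])/c["fx"],(v-c["cy"])/c["fy"],1]); P=c["pose"]
    return P[:3,3],P[:3,:3]@(d/np.linalg.norm(d))
def plane(n,u,v,z,T=None):
    o,d=ray(n,u,v,T); return o+d*(z-o[2])/d[2]
def tri(rays):
    A=np.zeros((3,3));b=np.zeros(3)
    for o,d in rays:
        M=np.eye(3)-np.outer(d,d);A+=M;b+=M@o
    p=np.linalg.solve(A,b)
    return p,[float(np.linalg.norm((np.eye(3)-np.outer(d,d))@(p-o))) for o,d in rays]
def proj(n,p,T=None):
    c=C[n]; P=(T@c["hand_eye"]) if n=="wrist" else c["pose"]
    q=np.linalg.inv(P)@np.append(p,1); q=q[:3]
    if n=="wrist":
        r=np.hypot(q[0],q[1]); th=np.arctan2(r,q[2]); return np.array([c["cx"]+c["fx"]*th*q[0]/r,c["cy"]+c["fx"]*th*q[1]/r])
    return np.array([c["cx"]+c["fx"]*q[0]/q[2],c["cy"]+c["fy"]*q[1]/q[2]])
def tool(s=None):
    s=s or env.state(); T=np.eye(4); T[:3,:3]=R.from_euler("xyz",s["tcp_rot"]).as_matrix(); T[:3,3]=s["eef_pos"]; return T
def snap(n,f,crop=None,k=1):
    T=tool(); im=env.read_camera(n); cv2.imwrite(f"pics/{f}.png",im[:,:,::-1]); np.save(f"pics/{f}.npy",T)
    if crop: crp(f,crop,k)
    return T
def crp(f,c,k,o=None):
    im=cv2.imread(f"pics/{f}.png"); x,y,w,h=c
    cv2.imwrite(f"pics/{o or f+'c'}.png",cv2.resize(im[y:y+h,x:x+w],None,fx=k,fy=k,interpolation=cv2.INTER_CUBIC))
E
python3 - <<'E'
from h import *
crp("top0",(200,190,120,100),6,"topA"); crp("top0",(335,170,150,130),5,"topB")
crp("side0",(240,280,133,100),6,"sideA"); crp("side0",(270,175,120,100),6,"sideB")
print(tool().round(3))
E
```

```text
[[-0.00000e+00 -9.09000e-01  4.18000e-01  2.60903e+02]
 [-1.00000e-03  4.18000e-01  9.09000e-01  5.67756e+02]
 [-1.00000e+00  0.00000e+00 -1.00000e-03  2.33012e+02]
 [ 0.00000e+00  0.00000e+00  0.00000e+00  1.00000e+00]]
```

View pics/topA.png

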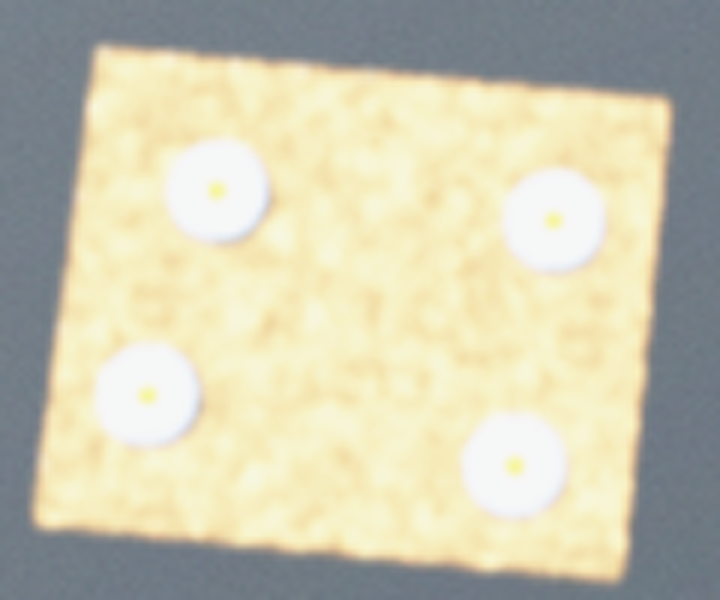

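View pics/topB.png

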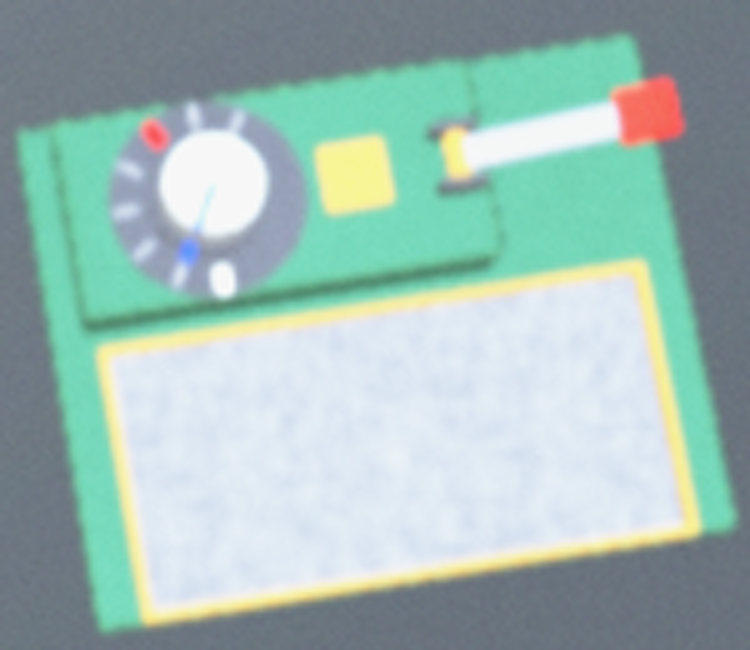

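View pics/sideA.png

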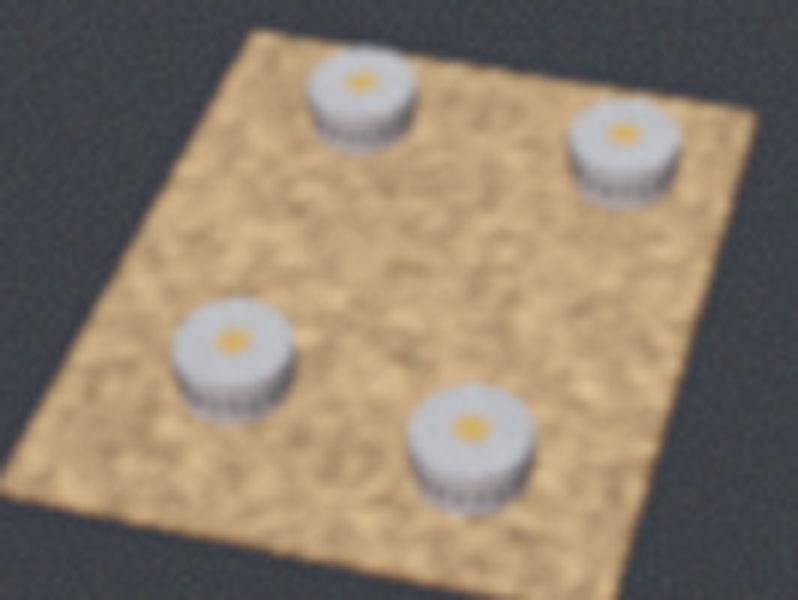

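View pics/sideB.png

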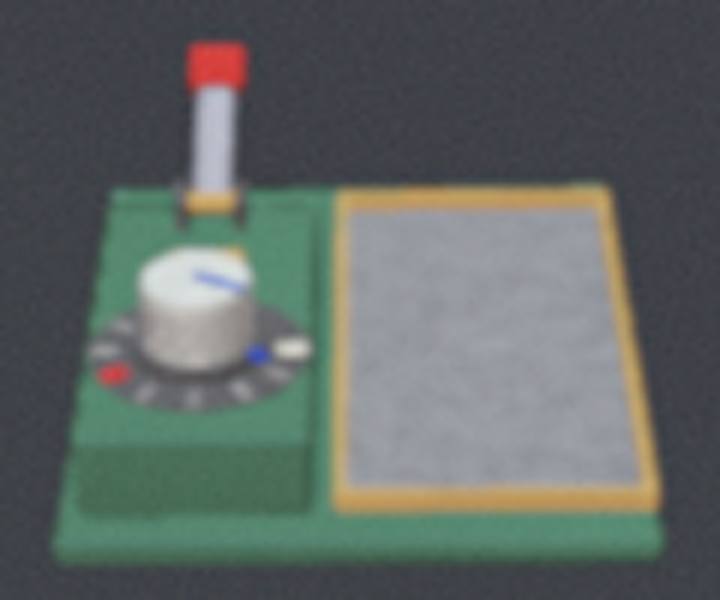

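The crops confirm four steel barrels with brass centre dots, and no purple one on the mat. The blue pointer sits near tick 1: the white 0 tick points towards the tray, and red 5 is at upper left. Next I'll triangulate.

Run:
```python
from h import *
tA=lambda x,y:(200+x/6-.4,190+y/6-.4); tB=lambda x,y:(335+x/5-.4,170+y/5-.4)
sA=lambda x,y:(240+x/6-.4,280+y/6-.4); sB=lambda x,y:(270+x/6-.4,175+y/6-.4)
def t(name,a,b):
    p,e=tri([ray("top",*a),ray("side",*b)]); print(name,p.round(1),np.round(e,1)); return p
t("b_a far-left",tA(217,190),sA(233,341))
t("b_b far-right",tA(553,220),sA(361,82))
t("b_c near-left",tA(147,395),sA(471,429))
t("b_d near-right",tA(514,466),sA(625,134))
m=[t("mat FL",tA(97,47),sA(2,492)),t("mat FR",tA(672,98),sA(255,30)),t("mat NR",tA(620,580),sA(755,113))]
print("mat NL plane",plane("top",*tA(35,525),4).round(1))
m=np.array(m); mc=(m[0]+m[2])/2; print("matc",mc, "yaw",np.arctan2(*(m[0]-m[1])[[1,0]])-np.pi/2,np.linalg.norm(m[0]-m[1]),np.linalg.norm(m[1]-m[2]))
F=[t("felt FL",tB(112,352),sB(347,487)),t("felt FR",tB(643,268),sB(347,208)),t("felt NR",tB(690,528),sB(602,208)),t("felt NL",tB(152,608),sB(643,487))]
F=np.array(F);print("tray",F.mean(0),np.linalg.norm(F[0]-F[1]),np.linalg.norm(F[1]-F[2]))
d=(F[0]-F[1]+F[3]-F[2]);print("yaw",np.arctan2(d[1],d[0])-np.pi/2)
t("slab FR",tB(632,35),sB(112,190))
t("pad top c",tB(648,110),sB(218,53))
t("sleeve top c",tB(213,170),sB(196,277))
t("white tick",tB(222,280),sB(292,349))
t("red tick",tB(155,135),sB(115,374))
```

```text
b_a far-left [555.5 300.   19.6] [0.4 0.4]
b_b far-right [544.8 168.   19.8] [0.4 0.4]
b_c near-left [474.5 323.8  19.6] [0.3 0.3]
b_d near-right [448.3 180.8  19.9] [0.4 0.4]
mat FL [616.3 354.4  -0.9] [1.6 1.6]
mat FR [597.6 123.    2. ] [1. 1.]
mat NR [406.5 140.1   1.7] [0. 0.]
mat NL plane [425.3 368.6   4. ]
matc [5.11415391e+02 2.47246354e+02 3.86023108e-01] yaw -0.08078185203842492 232.15143863626656 191.80294535545377
felt FL [513.1  14.8  17.6] [1.5 1.5]
felt FR [ 557.4 -236.2    8.5] [1.4 1.4]
felt NR [ 435.  -253.9    9. ] [0.9 0.9]
felt NL [395.2  -3.7  17.8] [0.5 0.5]
tray [ 475.16764688 -119.76096993   13.24339315] 255.0933302769875 123.65089352759014
yaw 0.16638783319902006
slab FR [ 672.6 -234.1    9.9] [0.4 0.4]
pad top c [ 613.5 -219.4   94.2] [0.2 0.2]
sleeve top c [583.6 -27.3  85.1] [3. 3.]
white tick [543.1 -33.8  50.3] [0.2 0.2]
red tick [610.7  -3.2  50.2] [0.3 0.3]
```

```bash
cat >> h.py <<'E'
def plan(x,y,z,psi,vmax=58,wmax=.17,n=None):
    T=tool(); c,s=np.cos(psi),np.sin(psi)
    G=np.eye(4); G[:3,:3]=np.array([[0,-s,c],[0,c,s],[-1,0,0]]); G[:3,3]=[x,y,z]
    rv=R.from_matrix(T[:3,:3].T@G[:3,:3]).as_rotvec(); d=G[:3,3]-T[:3,3]
    n=n or int(max(1,np.ceil(np.linalg.norm(d)/vmax),np.ceil(np.linalg.norm(rv)/wmax)))
    print("n",n,"tool delta",(T[:3,:3].T@d).round(1),rv.round(3),"t",round(env.state()["t"],2))
    for i in range(n):
        Rk=T[:3,:3]@R.from_rotvec(rv*i/n).as_matrix()
        print(np.r_[(Rk.T@d/n).round(1),(rv/n).round(3)].tolist())
E
python3 - <<'E'
from h import *
plan(500,240,230,0.166)
E
```

```text
n 7 tool delta [   3.1 -354.1 -197.9] [ 0.974 -0.001  0.   ] t 0.15
[0.4, -50.6, -28.3, 0.139, -0.0, 0.0]
[0.4, -54.0, -21.0, 0.139, -0.0, 0.0]
[0.4, -56.4, -13.3, 0.139, -0.0, 0.0]
[0.4, -57.7, -5.3, 0.139, -0.0, 0.0]
[0.4, -57.9, 2.7, 0.139, -0.0, 0.0]
[0.4, -57.0, 10.7, 0.139, -0.0, 0.0]
[0.4, -54.9, 18.5, 0.139, -0.0, 0.0]
```

Call:
step_arm([
  [0, -50, -28, 0.14, 0, 0],
  [0, -54, -21, 0.14, 0, 0],
  [0, -56, -13, 0.14, 0, 0],
  [0, -57, -5, 0.14, 0, 0],
  [0, -57, 3, 0.14, 0, 0],
  [0, -56, 11, 0.14, 0, 0],
  [0, -55, 18, 0.14, 0, 0],
  [0, 0, 0, 0, 0, 0],
], grip=75)

```text
t: 1.15
eef_pos: [500.0, 230.3, 231.4]
tcp_rot: [-2.417, 1.569, -2.287]
ft_force: [-0.1, -0.3, 0.4]
opening: 0.793
```

Run:
```python
from h import *
snap("wrist","w1"); print(tool().round(3)); plan(500,240,230,0.166)
for p in [(555.5,300,21),(544.8,168,21),(474.5,323.8,21),(448.3,180.8,21)]: print(proj("wrist",np.array(p),tool()).round(1))
```

```text
[[-2.00000e-03 -1.32000e-01  9.91000e-01  4.99035e+02]
 [-1.00000e-03  9.91000e-01  1.32000e-01  2.31630e+02]
 [-1.00000e+00 -1.00000e-03 -2.00000e-03  2.31347e+02]
 [ 0.00000e+00  0.00000e+00  0.00000e+00  1.00000e+00]]
n 1 tool delta [1.3 8.2 2.1] [-0.033 -0.002  0.001] t 1.2
[1.3, 8.2, 2.1, -0.033, -0.002, 0.001]
[384.6 155.1]
[353.  279.9]
[305.2 118.9]
[262.5 256.7]
```

View pics/w1.png

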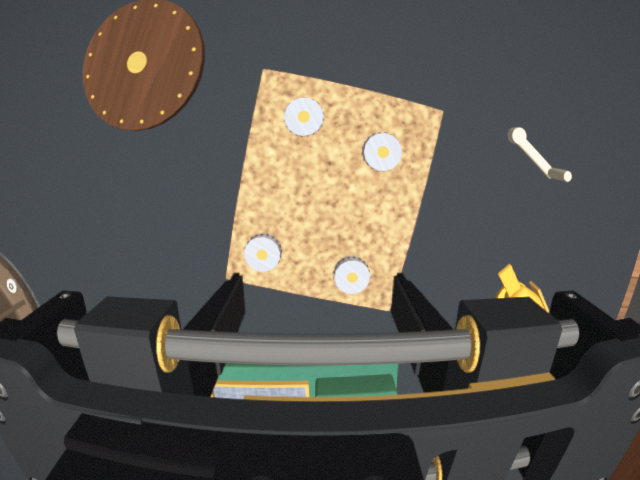

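In the wrist view the four brass centres are at (383,152), (352,277), (303.5,117) and (261.5,254.5). They agree with the top and side triangulation to within 2–3 px. I'll fuse all three views.

Run:
```python
from h import *
tA=lambda x,y:(200+x/6-.4,190+y/6-.4); sA=lambda x,y:(240+x/6-.4,280+y/6-.4)
T=np.load("pics/w1.npy")
for n,a,b,w in [("a",(217,190),(233,341),(383,152)),("b",(553,220),(361,82),(352,277)),("c",(147,395),(471,429),(303.5,117)),("d",(514,466),(625,134),(261.5,254.5))]:
    p,e=tri([ray("top",*tA(*a)),ray("side",*sA(*b)),ray("wrist",*w,T)]); print(n,p.round(1),np.round(e,1))
plan(448,181,100,0.166)
plan(448,181,100,0.166,n=4)
```

```text
a [555.3 300.5  19.8] [0.8 0.4 0.7]
b [544.7 168.4  19.7] [0.7 0.4 0.7]
c [474.3 324.   19.8] [0.5 0.2 0.3]
d [448.1 181.   20. ] [0.6 0.3 0.5]
n 3 tool delta [131.5 -43.3 -57. ] [-0.033 -0.002  0.001] t 1.2
[43.8, -14.4, -19.0, -0.011, -0.001, 0.0]
[43.8, -14.2, -19.2, -0.011, -0.001, 0.0]
[43.8, -14.0, -19.4, -0.011, -0.001, 0.0]
n 4 tool delta [131.5 -43.3 -57. ] [-0.033 -0.002  0.001] t 1.2
[32.9, -10.8, -14.2, -0.008, -0.001, 0.0]
[32.9, -10.7, -14.4, -0.008, -0.001, 0.0]
[32.9, -10.6, -14.5, -0.008, -0.001, 0.0]
[32.8, -10.5, -14.6, -0.008, -0.001, 0.0]
```

Call:
step_arm([
  [44, -14, -19, -0.011, 0, 0],
  [44, -14, -19, -0.011, 0, 0],
  [44, -14, -19, -0.011, 0, 0],
  [0, 0, 0, 0, 0, 0],
])

```text
t: 1.7
eef_pos: [445.6, 184.3, 97.1]
tcp_rot: [-2.883, 1.571, -2.708]
ft_force: [0.3, 1.2, 1.4]
opening: 0.785
```

Run:
```python
from h import *
plan(448,181,26,0.166)
```

```text
n 2 tool delta [71.1 -3.7  1.8] [ 0.009 -0.     0.   ] t 1.7
[35.6, -1.8, 0.9, 0.005, -0.0, 0.0]
[35.6, -1.8, 0.9, 0.005, -0.0, 0.0]
```

Call:
step_arm([
  [35, -2, 1, 0.005, 0, 0],
  [28, -1, 1, 0, 0, 0],
  [6, 0, 0, 0, 0, 0],
  [0, 0, 0, 0, 0, 0],
])

```text
t: 2.2
eef_pos: [452.9, 187.0, 31.9]
tcp_rot: [0.11, 1.561, 0.285]
ft_force: [-0.2, -0.9, 0.5]
opening: 0.789
```

Run:
```python
from h import *
plan(448,181,26,0.166); print(env.state()["ft_force"])
```

```text
n 1 tool delta [ 5.9 -5.1 -6. ] [ 0.009  0.009 -0.001] t 2.2
[5.9, -5.1, -6.0, 0.009, 0.009, -0.001]
[-0.15204331 -0.88004637  0.48730684]
```

Call:
step_arm([
  [4, -5, -6, 0.009, 0.009, 0],
  [0, 0, 0, 0, 0, 0],
])

```text
t: 2.45
eef_pos: [448.4, 181.4, 29.7]
tcp_rot: [0.472, 1.568, 0.638]
ft_force: [-0.2, -0.4, -0.1]
opening: 0.791
```

Run:
```python
from h import *
plan(448,181,26,0.166); print(env.state()["ft_force"])
```

```text
n 1 tool delta [ 3.7 -0.3 -0.5] [ 0.     0.003 -0.001] t 2.45
[3.7, -0.3, -0.5, 0.0, 0.003, -0.001]
[-0.15392594 -0.35553427 -0.0853943 ]
```

Call:
step_arm([
  [4, 0, 0, 0, 0, 0],
  [0, 0, 0, 0, 0, 0],
  [0, 0, 0, 0, 0, 0],
  [0, 0, 0, 0, 0, 0],
  [0, 0, 0, 0, 0, 0],
], grip=25)

```text
t: 3.08
eef_pos: [448.8, 181.3, 26.2]
tcp_rot: [0.364, 1.567, 0.53]
ft_force: [0.2, -0.6, 1.2]
opening: 0.395
```

Run:
```python
from h import *
snap("wrist","w2"); plan(450,181,150,0.166); print(env.state())
```

```text
n 3 tool delta [-123.8   -0.3    1.6] [-0.     0.004 -0.001] t 3.12
[-41.3, -0.1, 0.5, -0.0, 0.001, -0.0]
[-41.3, -0.1, 0.5, -0.0, 0.001, -0.0]
[-41.3, -0.1, 0.4, -0.0, 0.001, -0.0]
{'t': 3.125, 'joints': array([0.24676315, 0.63055025, 2.07998872, 0.00275836, 0.42711206,
       0.07836337]), 'qvel': array([ 1.12101668e-03,  3.80646372e-05,  7.15726875e-04, -1.75725863e-04,
       -1.11842887e-03,  1.39354972e-03]), 'tau': array([ 2.17896793e-02, -5.41805899e+01, -1.00473994e+01,  4.45384998e-02,
       -4.86954767e-02,  6.37203739e-04]), 'eef_pos': array([448.8449141 , 181.3194118 ,  26.18379207]), 'tcp_rot': array([0.36292982, 1.56669104, 0.52882129]), 'ft_force': array([-0.16798913, -0.12809942, -0.22007231]), 'moment': array([-0.07812099,  0.10216055,  0.01179066]), 'opening': 0.3934100450178583}
```

View pics/w2.png

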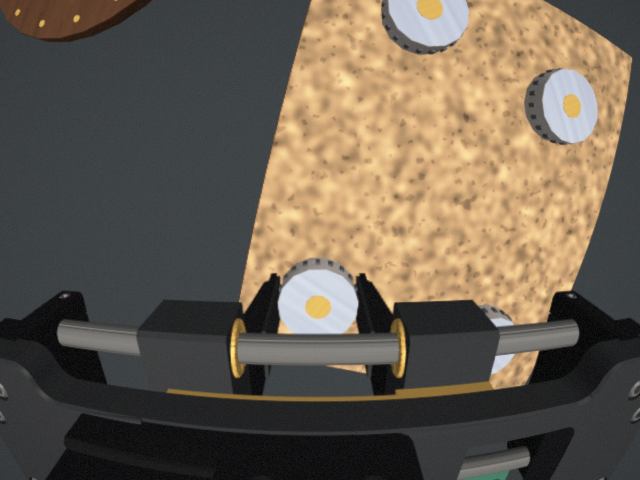

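The barrel is gripped (opening 37.4 mm) and centred between the fingers at (318,305). Next I lift it and carry it to the tray.

Call:
step_arm([
  [-42, 0, 0, 0, 0, 0],
  [-42, 0, 0, 0, 0, 0],
  [-42, 0, 0, 0, 0, 0],
  [0, 0, 0, 0, 0, 0],
])

```text
t: 3.62
eef_pos: [448.0, 180.9, 154.9]
tcp_rot: [0.799, 1.569, 0.965]
ft_force: [0.3, -0.5, -2.6]
opening: 0.393
```

Run:
```python
from h import *
print(env.state()["opening"]*95); plan(488,-199,150,0.166)
```

```text
37.34633849233778
n 7 tool delta [   4.4 -381.3  -23.3] [-0.     0.001 -0.001] t 3.62
[0.6, -54.5, -3.3, -0.0, 0.0, -0.0]
[0.6, -54.5, -3.3, -0.0, 0.0, -0.0]
[0.6, -54.5, -3.3, -0.0, 0.0, -0.0]
[0.7, -54.5, -3.3, -0.0, 0.0, -0.0]
[0.7, -54.5, -3.3, -0.0, 0.0, -0.0]
[0.7, -54.5, -3.3, -0.0, 0.0, -0.0]
[0.7, -54.5, -3.3, -0.0, 0.0, -0.0]
```

Call:
step_arm([
  [0, -54, -3, 0, 0, 0],
  [0, -54, -3, 0, 0, 0],
  [0, -54, -3, 0, 0, 0],
  [0, -54, -3, 0, 0, 0],
  [0, -54, -3, 0, 0, 0],
  [0, 0, 0, 0, 0, 0],
])

```text
t: 4.38
eef_pos: [477.0, -95.0, 148.2]
tcp_rot: [2.432, 1.565, 2.6]
ft_force: [-0.7, 0.2, -1.4]
opening: 0.389
```

Run:
```python
from h import *
T=snap("wrist","w3"); print(T[:3,3],env.state()["opening"]*95); plan(488,-199,150,0.166)
```

```text
[477.00874024 -95.01579943 148.19605335] 37.285393843404776
n 2 tool delta [  -2.3 -106.    -6.6] [ 0.004 -0.005 -0.004] t 4.42
[-1.2, -53.0, -3.3, 0.002, -0.003, -0.002]
[-1.0, -53.0, -3.2, 0.002, -0.003, -0.002]
```

View pics/w3.png

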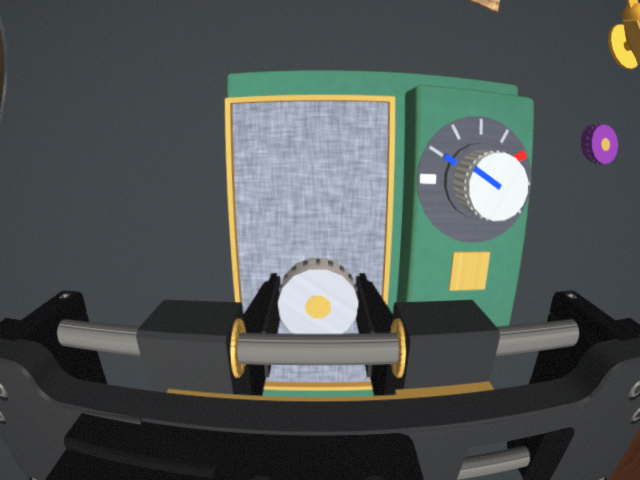

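The wrist view shows the tray square to the image. Its inner far corners are at (233,101) and (391,100), the white tick is at (428,179), the red tick at (520,156), and the pointer is at tick 1.

Run:
```python
from h import *
T=np.load("pics/w3.npy")
a=plane("wrist",233.5,102,12,T);b=plane("wrist",391,101,12,T); print("felt +y corners",a.round(1),b.round(1),np.linalg.norm(a-b))
c,s=np.cos(.166),np.sin(.166)
print("tray centre est",((a+b)/2)[:2]-125*np.array([-s,c]), "yaw",np.arctan2(*(b-a)[[1,0]]))
w=plane("wrist",428,179,51,T); r=plane("wrist",520,156,51,T)
print("axis from white",w[:2]+38.5*np.array([c,s]),"red",r[:2]-38.5*np.array([np.cos(.166+np.pi-5*np.pi/6),np.sin(.166+np.pi-5*np.pi/6)]))
```

```text
felt +y corners [394.6  -1.   12. ] [514.1  19.8  12. ] 121.36354888269513
tray centre est [ 475.01735629 -113.85456877] yaw 0.17206248795469797
axis from white [581.06573478 -26.08485744] red [581.26340334 -24.62329818]
```

Call:
step_arm([
  [0, -53, -3, 0, 0, 0],
  [0, -53, -3, 0, 0, 0],
  [0, 0, 0, 0, 0, 0],
  [0, 0, 0, 0, 0, 0],
])

```text
t: 4.92
eef_pos: [487.9, -196.3, 144.2]
tcp_rot: [2.409, 1.557, 2.584]
ft_force: [0.4, 0.8, -1.1]
opening: 0.389
```

Run:
```python
from h import *
plan(489,-198,36,0.166)
```

```text
n 2 tool delta [108.2  -2.8   1.9] [ 0.009 -0.01  -0.009] t 4.92
[54.1, -1.4, 0.9, 0.005, -0.005, -0.004]
[54.1, -1.2, 0.7, 0.005, -0.005, -0.004]
```

Call:
step_arm([
  [50, -1, 1, 0.005, -0.005, -0.004],
  [45, -1, 1, 0.005, -0.005, -0.004],
  [10, 0, 0, 0, 0, 0],
  [0, 0, 0, 0, 0, 0],
])

```text
t: 5.42
eef_pos: [490.2, -191.8, 38.0]
tcp_rot: [0.479, 1.57, 0.651]
ft_force: [0.1, 0.2, -1.8]
opening: 0.395
```

Run:
```python
from h import *
plan(489,-198,34,0.166)
```

```text
n 1 tool delta [ 3.9 -5.9 -2.2] [ 0.005  0.001 -0.   ] t 5.42
[3.9, -5.9, -2.2, 0.005, 0.001, -0.0]
```

Call:
step_arm([
  [3, -6, -2, 0, 0, 0],
  [1, 0, 0, 0, 0, 0],
  [0, 0, 0, 0, 0, 0],
])

```text
t: 5.8
eef_pos: [490.5, -198.7, 36.9]
tcp_rot: [-0.494, 1.566, -0.321]
ft_force: [0.2, 0.6, -1.4]
opening: 0.392
```

Run:
```python
from h import *
plan(489,-198,34,0.166)
```

```text
n 1 tool delta [ 2.9  1.  -1.4] [0.006 0.005 0.002] t 5.8
[2.9, 1.0, -1.4, 0.006, 0.005, 0.002]
```

Call:
step_arm([
  [2.5, 1, -1, 0, 0, 0],
  [0, 0, 0, 0, 0, 0],
])

```text
t: 6.05
eef_pos: [489.4, -198.0, 34.9]
tcp_rot: [-0.52, 1.565, -0.348]
ft_force: [0.0, -0.1, -1.6]
opening: 0.393
```

Call:
step_arm([
  [0, 0, 0, 0, 0, 0],
  [0, 0, 0, 0, 0, 0],
  [-20, 0, 0, 0, 0, 0],
  [-50, 0, 0, 0, 0, 0],
  [-50, 0, 0, 0, 0, 0],
  [0, 0, 0, 0, 0, 0],
], grip=60)

```text
t: 6.8
eef_pos: [488.8, -197.8, 158.1]
tcp_rot: [-0.491, 1.565, -0.32]
ft_force: [0.4, -0.2, -1.1]
opening: 0.634
```

Run:
```python
from h import *
plan(545,168,110,0.166)
```

```text
n 7 tool delta [ 47.8 350.9 117.7] [0.006 0.005 0.002] t 6.8
[6.8, 50.1, 16.8, 0.001, 0.001, 0.0]
[6.8, 50.1, 16.8, 0.001, 0.001, 0.0]
[6.8, 50.2, 16.7, 0.001, 0.001, 0.0]
[6.8, 50.2, 16.7, 0.001, 0.001, 0.0]
[6.9, 50.2, 16.7, 0.001, 0.001, 0.0]
[6.9, 50.2, 16.6, 0.001, 0.001, 0.0]
[6.9, 50.2, 16.6, 0.001, 0.001, 0.0]
```

Call:
step_arm([
  [0, 50, 17, 0, 0, 0],
  [0, 50, 17, 0, 0, 0],
  [0, 50, 17, 0, 0, 0],
  [5, 50, 17, 0, 0, 0],
  [5, 50, 17, 0, 0, 0],
  [15, 50, 17, 0, 0, 0],
  [15, 50, 17, 0, 0, 0],
  [0, 0, 0, 0, 0, 0],
])

```text
t: 7.8
eef_pos: [546.8, 177.8, 109.8]
tcp_rot: [-1.712, 1.568, -1.543]
ft_force: [0.7, -0.5, -0.9]
opening: 0.629
```

Run:
```python
from h import *
T=snap("wrist","w4"); print(T[:3,3]); plan(545,168,26,0.166)
for p in [(555.5,300,21),(544.8,168,21),(474.5,323.8,21)]: print(proj("wrist",np.array(p),T).round(1))
```

```text
[546.7791021  177.75247248 109.7520862 ]
n 2 tool delta [84.2 -7.7 -3.1] [ 0.002 -0.     0.003] t 7.85
[42.1, -3.8, -1.5, 0.001, -0.0, 0.001]
[42.1, -3.9, -1.5, 0.001, -0.0, 0.001]
[363.3  72.9]
[312.1 265.3]
[245.2  20.6]
```

View pics/w4.png

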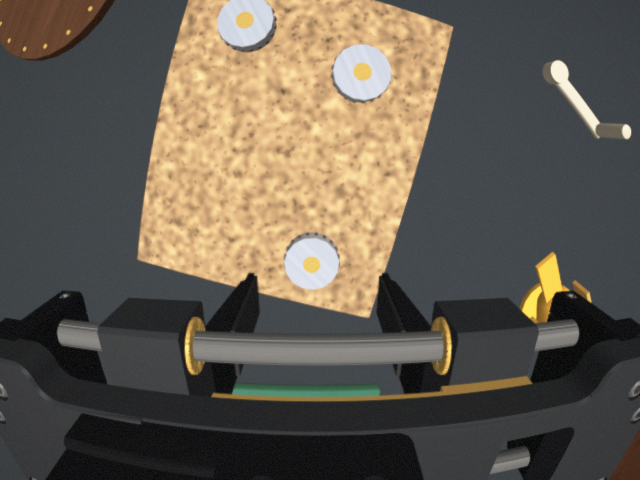

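All three remaining barrels are where predicted: (363,72), (312,265) and (245,20).

Call:
step_arm([
  [20, -7, -3, 0, 0, 0],
  [35, -3, -1, 0, 0, 0],
  [20, -2, -1, 0, 0, 0],
  [3, 0, 0, 0, 0, 0],
  [0, 0, 0, 0, 0, 0],
])

```text
t: 8.48
eef_pos: [543.4, 158.4, 30.2]
tcp_rot: [-1.868, 1.568, -1.704]
ft_force: [0.7, 0.5, -0.5]
opening: 0.635
```

Run:
```python
from h import *
plan(545,168,26,0.166)
```

```text
n 1 tool delta [4.1 9.2 3.1] [-0.003 -0.001  0.003] t 8.47
[4.1, 9.2, 3.1, -0.003, -0.001, 0.003]
```

Call:
step_arm([
  [2, 9, 2, 0, 0, 0],
  [0, 0, 0, 0, 0, 0],
  [0, 0, 0, 0, 0, 0],
])

```text
t: 8.85
eef_pos: [544.8, 168.4, 29.9]
tcp_rot: [-0.961, 1.567, -0.798]
ft_force: [0.4, -0.2, 0.3]
opening: 0.63
```

Run:
```python
from h import *
plan(545,168,26,0.166)
```

```text
n 1 tool delta [ 3.9 -0.4  0.1] [-0.003  0.002  0.003] t 8.85
[3.9, -0.4, 0.1, -0.003, 0.002, 0.003]
```

Call:
step_arm([
  [4, 0, 0, 0, 0, 0],
  [0, 0, 0, 0, 0, 0],
  [0, 0, 0, 0, 0, 0],
  [0, 0, 0, 0, 0, 0],
  [0, 0, 0, 0, 0, 0],
], grip=25)

```text
t: 9.48
eef_pos: [544.9, 168.5, 26.0]
tcp_rot: [-0.873, 1.567, -0.709]
ft_force: [0.1, -0.1, 0.2]
opening: 0.391
```

Call:
step_arm([
  [-42, 0, 0, 0, 0, 0],
  [-42, 0, 0, 0, 0, 0],
  [-40, 0, 0, 0, 0, 0],
  [0, 0, 0, 0, 0, 0],
])

```text
t: 9.98
eef_pos: [544.2, 168.5, 152.6]
tcp_rot: [-1.497, 1.568, -1.334]
ft_force: [-0.5, 0.3, -2.4]
opening: 0.393
```

Run:
```python
from h import *
print(env.state()["opening"]*95); plan(480,-143,140,0.166)
```

```text
37.29465134182423
n 6 tool delta [  13.5 -296.9 -114. ] [-0.003  0.     0.003] t 9.97
[2.3, -49.5, -19.0, -0.0, 0.0, 0.001]
[2.2, -49.5, -19.0, -0.0, 0.0, 0.001]
[2.2, -49.5, -19.0, -0.0, 0.0, 0.001]
[2.2, -49.5, -19.1, -0.0, 0.0, 0.001]
[2.2, -49.5, -19.1, -0.0, 0.0, 0.001]
[2.1, -49.5, -19.1, -0.0, 0.0, 0.001]
```

Call:
step_arm([
  [0, -50, -19, 0, 0, 0],
  [0, -50, -19, 0, 0, 0],
  [0, -50, -19, 0, 0, 0],
  [0, -50, -19, 0, 0, 0],
  [0, -50, -19, 0, 0, 0],
  [0, -48, -18, 0, 0, 0],
  [0, 0, 0, 0, 0, 0],
  [0, 0, 0, 0, 0, 0],
])

```text
t: 10.98
eef_pos: [476.8, -152.1, 146.7]
tcp_rot: [3.051, 1.564, -3.067]
ft_force: [0.0, 0.3, -1.1]
opening: 0.398
```

Run:
```python
from h import *
print(env.state()["opening"]*95); plan(480,-143,36,0.166)
```

```text
37.803108156457874
n 2 tool delta [110.7   8.4   5.4] [-0.001 -0.007 -0.001] t 10.97
[55.3, 4.2, 2.7, -0.001, -0.003, -0.0]
[55.3, 4.2, 2.5, -0.001, -0.003, -0.0]
```

Call:
step_arm([
  [30, 4, 3, 0, -0.003, 0],
  [45, 4, 2, 0, -0.003, 0],
  [25, 0, 0, 0, 0, 0],
  [6, 0, 0, 0, 0, 0],
  [0, 0, 0, 0, 0, 0],
])

```text
t: 11.6
eef_pos: [481.4, -137.7, 37.5]
tcp_rot: [2.168, 1.57, 2.34]
ft_force: [0.3, -0.1, -1.0]
opening: 0.39
```

Run:
```python
from h import *
print(env.state()["opening"]*95); plan(480,-143,34,0.166)
```

```text
37.07626343395931
n 1 tool delta [ 3.5 -5.  -2.3] [ 0.006 -0.001 -0.001] t 11.6
[3.5, -5.0, -2.3, 0.006, -0.001, -0.001]
```

Call:
step_arm([
  [2, -5, -2, 0, 0, 0],
  [2, 0, 0, 0, 0, 0],
  [0, 0, 0, 0, 0, 0],
])

```text
t: 11.98
eef_pos: [481.1, -143.3, 35.4]
tcp_rot: [-0.469, 1.568, -0.296]
ft_force: [-0.3, 0.4, -0.6]
opening: 0.39
```

Run:
```python
from h import *
print(env.state()["opening"]*95); plan(480,-143,34,0.166)
```

```text
37.0667056796624
n 1 tool delta [ 1.4  0.5 -1.1] [0.006 0.002 0.001] t 11.97
[1.4, 0.5, -1.1, 0.006, 0.002, 0.001]
```

Release, then back up and return to barrel c at (474,324).

Call:
step_arm([
  [1.5, 0, 0, 0, 0, 0],
  [0, 0, 0, 0, 0, 0],
])

```text
t: 12.22
eef_pos: [481.3, -143.6, 34.2]
tcp_rot: [-0.501, 1.567, -0.329]
ft_force: [-1.2, 0.3, -0.7]
opening: 0.394
```

Call:
step_arm([
  [0, 0, 0, 0, 0, 0],
  [0, 0, 0, 0, 0, 0],
  [0, 0, 0, 0, 0, 0],
  [-20, 0, 0, 0, 0, 0],
  [-50, 0, 0, 0, 0, 0],
  [-50, 0, 0, 0, 0, 0],
  [0, 0, 0, 0, 0, 0],
], grip=60)

```text
t: 13.1
eef_pos: [480.8, -143.4, 157.3]
tcp_rot: [-0.429, 1.569, -0.257]
ft_force: [-0.1, 1.1, 0.2]
opening: 0.632
```

Run:
```python
from h import *
plan(474,320,110,0.166)
```

```text
n 9 tool delta [ 47.  457.7  72.5] [0.006 0.002 0.001] t 13.1
[5.2, 50.9, 8.1, 0.001, 0.0, 0.0]
[5.2, 50.9, 8.0, 0.001, 0.0, 0.0]
[5.2, 50.9, 8.0, 0.001, 0.0, 0.0]
[5.2, 50.9, 8.0, 0.001, 0.0, 0.0]
[5.2, 50.9, 7.9, 0.001, 0.0, 0.0]
[5.2, 50.9, 7.9, 0.001, 0.0, 0.0]
[5.2, 50.9, 7.9, 0.001, 0.0, 0.0]
[5.2, 50.9, 7.8, 0.001, 0.0, 0.0]
[5.2, 50.9, 7.8, 0.001, 0.0, 0.0]
```

Call:
step_arm([
  [0, 58, 9, 0, 0, 0],
  [0, 58, 9, 0, 0, 0],
  [0, 58, 9, 0, 0, 0],
  [5, 58, 9, 0, 0, 0],
  [10, 58, 9, 0, 0, 0],
  [10, 58, 9, 0, 0, 0],
  [10, 50, 9, 0, 0, 0],
  [0, 0, 0, 0, 0, 0],
])

```text
t: 14.1
eef_pos: [473.6, 270.6, 114.1]
tcp_rot: [-2.498, 1.567, -2.33]
ft_force: [0.4, -0.5, 0.2]
opening: 0.632
```

Run:
```python
from h import *
T=snap("wrist","w5"); print(T[:3,3]); plan(474,324,90,0.166)
for p in [(555.5,300,21),(474.5,323.8,21)]: print(proj("wrist",np.array(p),T).round(1))
```

```text
[473.55419346 270.64994823 114.14711602]
n 2 tool delta [24.3 54.   9.6] [ 0.001 -0.003  0.002] t 14.15
[12.1, 27.0, 4.8, 0.001, -0.002, 0.001]
[12.2, 27.0, 4.8, 0.001, -0.002, 0.001]
[439.9 229.6]
[332.7 174.4]
```

View pics/w5.png

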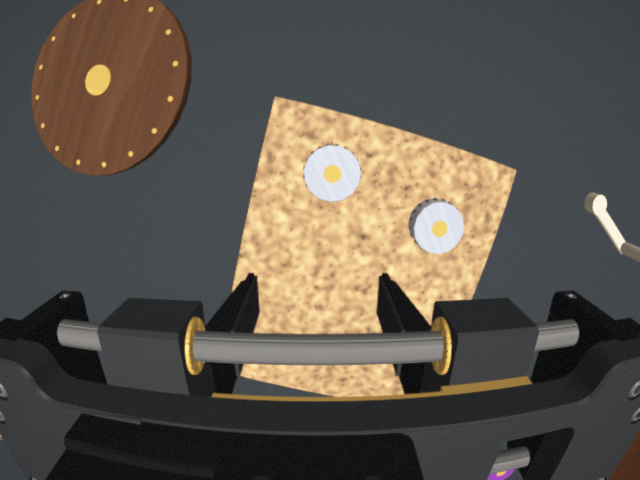

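Both remaining barrels are still as predicted, at (332,174) and (440,229). I go for the one at (332,174).

Call:
step_arm([
  [12, 27, 5, 0, -0.002, 0],
  [12, 27, 5, 0, -0.002, 0],
  [0, 0, 0, 0, 0, 0],
  [0, 0, 0, 0, 0, 0],
])

```text
t: 14.65
eef_pos: [474.7, 320.1, 88.6]
tcp_rot: [-2.003, 1.567, -1.84]
ft_force: [-0.1, -0.6, -0.0]
opening: 0.63
```

Run:
```python
from h import *
plan(474.4,324,26,0.166)
```

```text
n 2 tool delta [62.6  4.1  0.4] [-0.003 -0.002  0.004] t 14.65
[31.3, 2.0, 0.2, -0.001, -0.001, 0.002]
[31.3, 2.0, 0.2, -0.001, -0.001, 0.002]
```

Call:
step_arm([
  [25, 2, 0, 0, 0, 0],
  [25, 0, 0, 0, 0, 0],
  [12, 0, 0, 0, 0, 0],
  [2, 0, 0, 0, 0, 0],
  [0, 0, 0, 0, 0, 0],
])

```text
t: 15.28
eef_pos: [476.4, 317.5, 25.9]
tcp_rot: [-1.197, 1.567, -1.039]
ft_force: [-1.5, 0.4, 0.1]
opening: 0.633
```

Run:
```python
from h import *
plan(474.4,324,26,0.166)
```

```text
n 1 tool delta [-0.1  6.7 -0.9] [-0.008  0.001  0.003] t 15.28
[-0.1, 6.7, -0.9, -0.008, 0.001, 0.003]
```

Call:
step_arm([
  [0, 6.5, -1, 0, 0, 0],
  [0, 0, 0, 0, 0, 0],
])

```text
t: 15.52
eef_pos: [474.7, 324.4, 27.2]
tcp_rot: [-0.688, 1.567, -0.53]
ft_force: [0.7, 1.0, -0.2]
opening: 0.63
```

Run:
```python
from h import *
plan(474.4,324,26,0.166)
```

```text
n 1 tool delta [ 1.2 -0.3 -0.4] [-0.008  0.003  0.003] t 15.53
[1.2, -0.3, -0.4, -0.008, 0.003, 0.003]
```

Next slot y=+28 in the tray: world (470.4, -87.4).

Call:
step_arm([
  [1, 0, 0, 0, 0, 0],
  [0, 0, 0, 0, 0, 0],
  [0, 0, 0, 0, 0, 0],
  [0, 0, 0, 0, 0, 0],
  [0, 0, 0, 0, 0, 0],
], grip=25)

```text
t: 16.15
eef_pos: [474.7, 324.7, 26.6]
tcp_rot: [-0.559, 1.567, -0.401]
ft_force: [-0.1, -0.2, -0.1]
opening: 0.391
```

Call:
step_arm([
  [-42, 0, 0, 0, 0, 0],
  [-42, 0, 0, 0, 0, 0],
  [-40, 0, 0, 0, 0, 0],
  [0, 0, 0, 0, 0, 0],
])

```text
t: 16.65
eef_pos: [473.9, 324.5, 152.9]
tcp_rot: [-1.268, 1.567, -1.11]
ft_force: [0.5, 0.5, -2.0]
opening: 0.389
```

Run:
```python
from h import *
print(env.state()["opening"]*95); plan(470.4,-87.4,140,0.166)
```

```text
36.95232766248528
n 8 tool delta [  14.2 -406.1  -68.4] [-0.008  0.001  0.003] t 16.65
[1.8, -50.8, -8.6, -0.001, 0.0, 0.0]
[1.8, -50.8, -8.6, -0.001, 0.0, 0.0]
[1.7, -50.8, -8.6, -0.001, 0.0, 0.0]
[1.7, -50.7, -8.7, -0.001, 0.0, 0.0]
[1.7, -50.7, -8.7, -0.001, 0.0, 0.0]
[1.7, -50.7, -8.8, -0.001, 0.0, 0.0]
[1.7, -50.7, -8.8, -0.001, 0.0, 0.0]
[1.6, -50.7, -8.9, -0.001, 0.0, 0.0]
```

Call:
step_arm([
  [0, -57, -9, 0, 0, 0],
  [0, -57, -9, 0, 0, 0],
  [0, -57, -10, 0, 0, 0],
  [0, -57, -10, 0, 0, 0],
  [0, -57, -10, 0, 0, 0],
  [0, -57, -10, 0, 0, 0],
  [0, -57, -10, 0, 0, 0],
  [0, 0, 0, 0, 0, 0],
])

```text
t: 17.65
eef_pos: [466.6, -92.2, 146.0]
tcp_rot: [-2.994, 1.563, -2.833]
ft_force: [0.2, 0.6, -1.6]
opening: 0.392
```

Run:
```python
from h import *
T=snap("wrist","w6"); print(env.state()["opening"]*95); plan(470.4,-87.4,90,0.166)
```

```text
37.39488800371729
n 1 tool delta [55.9  2.5  5. ] [-0.004 -0.008  0.001] t 17.7
[55.9, 2.5, 5.0, -0.004, -0.008, 0.001]
```

View pics/w6.png

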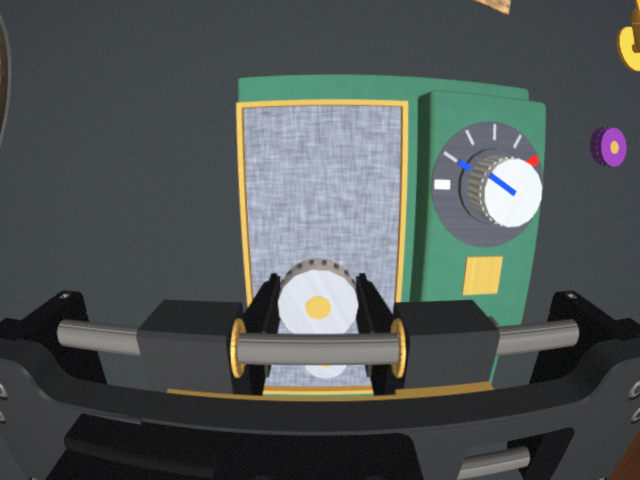

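Call:
step_arm([
  [30, 2, 4, 0, -0.004, 0],
  [45, 1, 1, 0, -0.004, 0],
  [25, 0, 0, 0, 0, 0],
  [5, 0, 0, 0, 0, 0],
  [0, 0, 0, 0, 0, 0],
])

```text
t: 18.32
eef_pos: [469.5, -81.4, 36.7]
tcp_rot: [2.738, 1.568, 2.905]
ft_force: [0.4, -0.6, -1.0]
opening: 0.394
```

Run:
```python
from h import *
print(env.state()["opening"]*95); plan(470.4,-87.4,34,0.166)
```

```text
37.41141357377832
n 1 tool delta [ 2.6 -6.  -0.1] [ 0.001 -0.003 -0.001] t 18.32
[2.6, -6.0, -0.1, 0.001, -0.003, -0.001]
```

Call:
step_arm([
  [1, -6, 0, 0, 0, 0],
  [1.5, 0, 0, 0, 0, 0],
  [0, 0, 0, 0, 0, 0],
])

```text
t: 18.7
eef_pos: [471.5, -87.6, 36.0]
tcp_rot: [-0.842, 1.57, -0.675]
ft_force: [0.5, -0.5, -1.2]
opening: 0.392
```

Run:
```python
from h import *
print(env.state()["opening"]*95); plan(470.4,-87.4,34.5,0.166)
```

```text
37.273009830674
n 1 tool delta [ 1.5  0.4 -1.1] [0.001 0.    0.001] t 18.7
[1.5, 0.4, -1.1, 0.001, 0.0, 0.001]
```

Call:
step_arm([
  [1.5, 0, 0, 0, 0, 0],
  [0, 0, 0, 0, 0, 0],
])

```text
t: 18.95
eef_pos: [471.6, -87.8, 34.9]
tcp_rot: [-0.653, 1.569, -0.486]
ft_force: [1.3, 0.0, -0.9]
opening: 0.396
```

Call:
step_arm([
  [0, 0, 0, 0, 0, 0],
  [0, 0, 0, 0, 0, 0],
  [0, 0, 0, 0, 0, 0],
  [-20, 0, 0, 0, 0, 0],
  [-50, 0, 0, 0, 0, 0],
  [-50, 0, 0, 0, 0, 0],
  [0, 0, 0, 0, 0, 0],
], grip=60)

```text
t: 19.82
eef_pos: [471.5, -87.7, 158.0]
tcp_rot: [-1.141, 1.57, -0.974]
ft_force: [0.9, -0.5, -0.8]
opening: 0.633
```

Run:
```python
from h import *
plan(555,300,110,0.166)
```

```text
n 7 tool delta [ 47.9 368.5 146.7] [0.001 0.    0.   ] t 19.82
[6.8, 52.6, 21.0, 0.0, 0.0, 0.0]
[6.9, 52.6, 21.0, 0.0, 0.0, 0.0]
[6.9, 52.6, 20.9, 0.0, 0.0, 0.0]
[6.9, 52.6, 20.9, 0.0, 0.0, 0.0]
[6.9, 52.6, 20.9, 0.0, 0.0, 0.0]
[6.9, 52.6, 20.9, 0.0, 0.0, 0.0]
[6.9, 52.7, 20.9, 0.0, 0.0, 0.0]
```

Call:
step_arm([
  [0, 52, 21, 0, 0, 0],
  [0, 52, 21, 0, 0, 0],
  [0, 52, 21, 0, 0, 0],
  [6, 52, 21, 0, 0, 0],
  [10, 52, 21, 0, 0, 0],
  [12, 52, 21, 0, 0, 0],
  [12, 40, 16, 0, 0, 0],
  [0, 0, 0, 0, 0, 0],
])

```text
t: 20.82
eef_pos: [554.3, 293.5, 108.5]
tcp_rot: [-2.851, 1.565, -2.688]
ft_force: [-0.4, -0.2, -0.3]
opening: 0.629
```

Run:
```python
from h import *
T=snap("wrist","w7"); print(T[:3,3]); plan(555,300,90,0.166)
for p in [(555.5,300,21)]: print(proj("wrist",np.array(p),T).round(1))
```

```text
[554.25697222 293.47774726 108.5354881 ]
n 1 tool delta [18.9  7.6  2.3] [-0.004 -0.006  0.002] t 20.88
[18.9, 7.6, 2.3, -0.004, -0.006, 0.002]
[321.5 244.1]
```

View pics/w7.png

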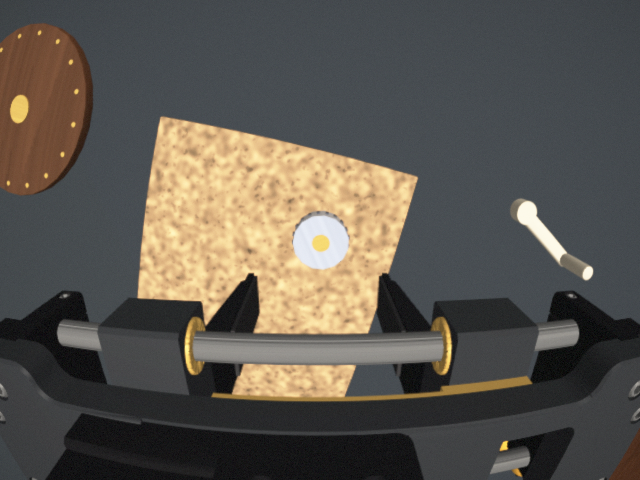

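The last barrel is at (321,243), as predicted.

Call:
step_arm([
  [20, 7, 2, 0, -0.005, 0],
  [30, 0, 0, 0, 0, 0],
  [25, 0, 0, 0, 0, 0],
  [6, 0, 0, 0, 0, 0],
  [0, 0, 0, 0, 0, 0],
])

```text
t: 21.5
eef_pos: [554.5, 294.3, 25.6]
tcp_rot: [-2.271, 1.567, -2.113]
ft_force: [-0.1, 0.3, 0.6]
opening: 0.636
```

Run:
```python
from h import *
plan(555.3,300.3,26,0.166)
```

```text
n 1 tool delta [-0.4  5.8  1.8] [-0.008 -0.002  0.003] t 21.5
[-0.4, 5.8, 1.8, -0.008, -0.002, 0.003]
```

Call:
step_arm([
  [0, 6, 2, 0, 0, 0],
  [0, 0, 0, 0, 0, 0],
])

```text
t: 21.75
eef_pos: [556.4, 300.8, 27.4]
tcp_rot: [-1.56, 1.569, -1.403]
ft_force: [-0.9, -0.5, -0.2]
opening: 0.629
```

Call:
step_arm([
  [0, 0, 0, 0, 0, 0],
  [0, 0, 0, 0, 0, 0],
  [0, 0, 0, 0, 0, 0],
  [0, 0, 0, 0, 0, 0],
  [0, 0, 0, 0, 0, 0],
], grip=25)

```text
t: 22.38
eef_pos: [556.5, 301.0, 28.4]
tcp_rot: [-0.961, 1.568, -0.803]
ft_force: [0.2, 0.5, 0.9]
opening: 0.391
```

Call:
step_arm([
  [-42, 0, 0, 0, 0, 0],
  [-42, 0, 0, 0, 0, 0],
  [-40, 0, 0, 0, 0, 0],
  [0, 0, 0, 0, 0, 0],
])

```text
t: 22.88
eef_pos: [556.0, 301.0, 154.9]
tcp_rot: [-1.929, 1.568, -1.771]
ft_force: [-0.5, -0.3, -1.3]
opening: 0.388
```

Run:
```python
from h import *
print(env.state()["opening"]*95); plan(461,-32,140,0.166)
```

```text
36.83463407560098
n 6 tool delta [  15.8 -313.9 -146.2] [-0.008 -0.001  0.002] t 22.88
[2.6, -52.3, -24.4, -0.001, -0.0, 0.0]
[2.6, -52.3, -24.4, -0.001, -0.0, 0.0]
[2.6, -52.3, -24.5, -0.001, -0.0, 0.0]
[2.6, -52.2, -24.6, -0.001, -0.0, 0.0]
[2.5, -52.2, -24.7, -0.001, -0.0, 0.0]
[2.5, -52.2, -24.7, -0.001, -0.0, 0.0]
```

Call:
step_arm([
  [0, -52, -24, 0, 0, 0],
  [0, -52, -24, 0, 0, 0],
  [0, -52, -24, 0, 0, 0],
  [0, -52, -24, 0, 0, 0],
  [0, -52, -24, 0, 0, 0],
  [0, -46, -22, 0, 0, 0],
  [0, 0, 0, 0, 0, 0],
  [0, 0, 0, 0, 0, 0],
])

```text
t: 23.88
eef_pos: [458.4, -32.3, 149.4]
tcp_rot: [-3.058, 1.562, -2.899]
ft_force: [-1.3, 0.6, -0.0]
opening: 0.392
```

Run:
```python
from h import *
T=snap("wrist","w8"); print(env.state()["opening"]*95); plan(461,-32,38,0.166)
```

```text
37.108014268097975
n 2 tool delta [111.4  -0.3   3.5] [-0.007 -0.008  0.001] t 23.93
[55.7, -0.1, 1.7, -0.003, -0.004, 0.0]
[55.7, -0.2, 1.5, -0.003, -0.004, 0.0]
```

View pics/w8.png

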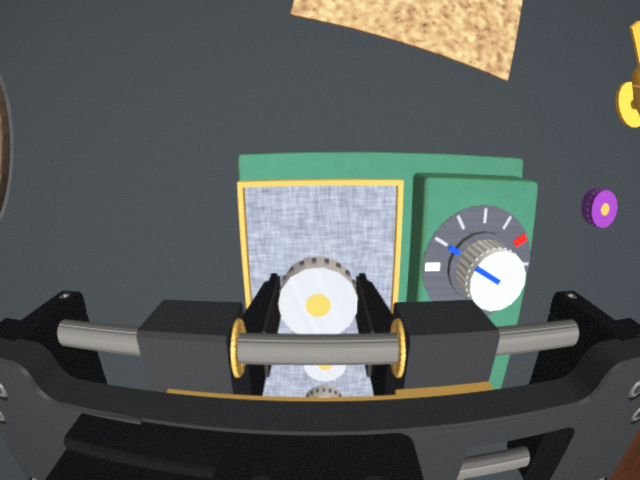

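Call:
step_arm([
  [30, 0, 2, 0, -0.004, 0],
  [45, -3, 1, 0, -0.004, 0],
  [25, -3, 0, 0, 0, 0],
  [5, 0, 0, 0, 0, 0],
  [0, 0, 0, 0, 0, 0],
])

```text
t: 24.55
eef_pos: [464.1, -32.4, 41.5]
tcp_rot: [-0.621, 1.569, -0.453]
ft_force: [1.5, 0.6, -0.1]
opening: 0.391
```

Run:
```python
from h import *
print(env.state()["opening"]*95); plan(461,-32,37,0.166)
```

```text
37.13039883986991
n 1 tool delta [ 4.5  0.9 -3. ] [0.002 0.002 0.001] t 24.55
[4.5, 0.9, -3.0, 0.002, 0.002, 0.001]
```

Call:
step_arm([
  [3, 1, -3, 0, 0, 0],
  [2.5, 0, 0, 0, 0, 0],
  [0, 0, 0, 0, 0, 0],
])

```text
t: 24.92
eef_pos: [461.7, -31.4, 37.7]
tcp_rot: [-0.465, 1.565, -0.295]
ft_force: [-0.5, 0.0, -0.1]
opening: 0.389
```

Run:
```python
from h import *
print(env.state()["opening"]*95,env.state()["ft_force"]); plan(461,-32,36.5,0.166)
```

```text
36.930725709827826 [-0.48549948  0.04509074 -0.1303936 ]
n 1 tool delta [ 1.2 -0.5 -0.8] [0.003 0.005 0.002] t 24.93
[1.2, -0.5, -0.8, 0.003, 0.005, 0.002]
```

Call:
step_arm([
  [1.5, 0, 0, 0, 0, 0],
  [0, 0, 0, 0, 0, 0],
])

```text
t: 25.18
eef_pos: [461.9, -31.5, 36.5]
tcp_rot: [-0.452, 1.564, -0.283]
ft_force: [-0.0, 0.3, -0.9]
opening: 0.392
```

Call:
step_arm([
  [0, 0, 0, 0, 0, 0],
  [0, 0, 0, 0, 0, 0],
  [0, 0, 0, 0, 0, 0],
  [-20, 0, 0, 0, 0, 0],
  [-50, 0, 0, 0, 0, 0],
  [-50, 0, 0, 0, 0, 0],
  [0, 0, 0, 0, 0, 0],
], grip=65)

```text
t: 26.05
eef_pos: [461.1, -31.5, 159.5]
tcp_rot: [-0.481, 1.566, -0.313]
ft_force: [-0.1, -0.7, -0.8]
opening: 0.681
```

Run:
```python
from h import *
plan(581,-26,160,0.9); snap("top","t2",(335,170,150,130),5)
```

```text
n 5 tool delta [  0.  -14.7 119.1] [-0.731  0.003  0.004] t 26.05
[0.0, -2.9, 23.8, -0.146, 0.001, 0.001]
[-0.0, -6.4, 23.1, -0.146, 0.001, 0.001]
[-0.0, -9.7, 22.0, -0.146, 0.001, 0.001]
[-0.1, -12.8, 20.3, -0.146, 0.001, 0.001]
[-0.1, -15.6, 18.2, -0.146, 0.001, 0.001]
```

View pics/t2c.png

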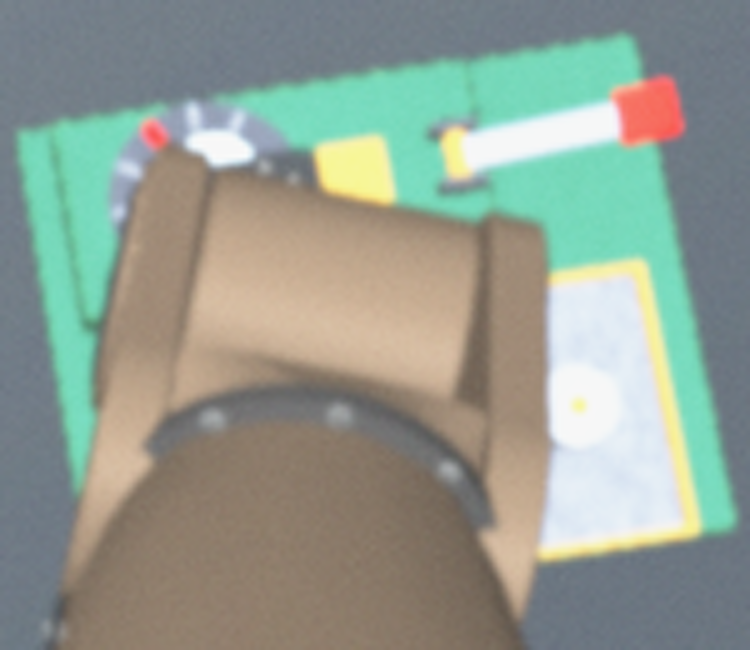

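Call:
step_arm([
  [0, -3, 24, -0.146, 0, 0],
  [0, -6, 23, -0.146, 0, 0],
  [0, -10, 22, -0.146, 0, 0],
  [0, -13, 20, -0.146, 0, 0],
  [0, -15, 18, -0.146, 0, 0],
  [0, 0, 0, 0, 0, 0],
])

```text
t: 26.85
eef_pos: [579.3, -24.4, 147.4]
tcp_rot: [2.105, 1.558, 3.025]
ft_force: [-1.7, 0.4, 0.5]
opening: 0.684
```

Run:
```python
from h import *
print(env.state()["joints"]); plan(581,-26,110,0.9); snap("wrist","w9"); snap("side","s9",(240,160,160,120),5)
```

```text
[-1.55799856e-01  5.31340719e-01  1.75506288e+00 -6.30972030e-04
  8.67478782e-01 -1.07548301e+00]
n 1 tool delta [37.4 -2.7 -0. ] [ 0.02  -0.006 -0.011] t 26.85
[37.4, -2.7, -0.0, 0.02, -0.006, -0.011]
```

View pics/w9.png

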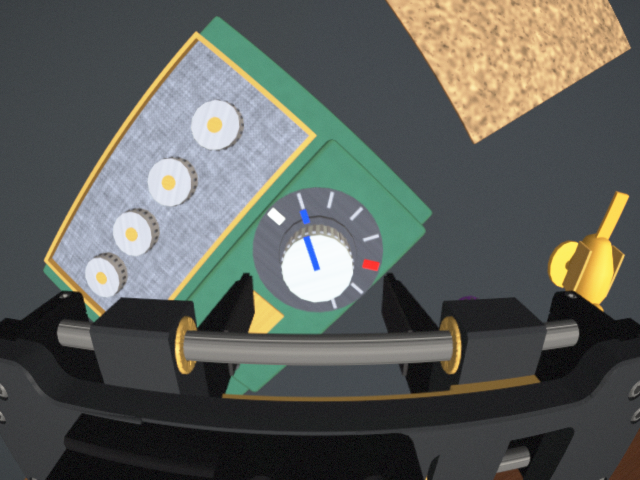

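View pics/s9c.png

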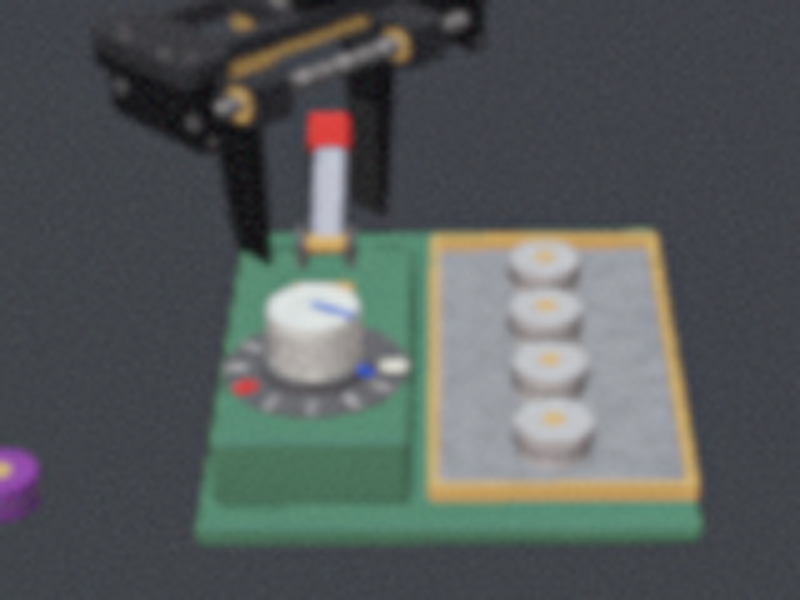

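All four barrels lie flat in the tray, the pointer is at 1, and the lever is up. The sleeve top centre is at (317,267) in the wrist view.

Run:
```python
from h import *
T=np.load("pics/w9.npy")
p=plane("wrist",317,267,87,T);print("sleeve top centre",p.round(1))
w=plane("wrist",276,216,51,T);r=plane("wrist",371,265,51,T)
c,s=np.cos(.166),np.sin(.166);a=.166+np.pi/6
print(w[:2]+38.5*np.array([c,s]),r[:2]-38.5*np.array([np.cos(a),np.sin(a)]))
plan(581,-26.5,77,0.9)
```

```text
sleeve top centre [578.7 -24.5  87. ]
[580.3511781  -26.12150211] [580.91105034 -25.52166236]
n 2 tool delta [70.8 -4.5  0.6] [ 0.017 -0.007 -0.011] t 26.95
[35.4, -2.2, 0.3, 0.009, -0.003, -0.006]
[35.4, -2.0, 0.2, 0.009, -0.003, -0.006]
```

Call:
step_arm([
  [20, -3, 0, 0.008, -0.003, -0.006],
  [25, 0, 0, 0.008, -0.003, -0.005],
  [15, 0, 0, 0, 0, 0],
  [0, 0, 0, 0, 0, 0],
])

```text
t: 27.45
eef_pos: [576.5, -26.4, 85.6]
tcp_rot: [2.309, 1.568, -3.083]
ft_force: [0.4, -0.8, -0.1]
opening: 0.685
```

Run:
```python
from h import *
plan(580.3,-25.8,79,0.9);print(env.state()["ft_force"])
```

```text
n 1 tool delta [ 6.6 -2.6  2.8] [-0.008 -0.002 -0.002] t 27.45
[6.6, -2.6, 2.8, -0.008, -0.002, -0.002]
[ 0.37994519 -0.80326763 -0.10185685]
```

Call:
step_arm([
  [5, -3, 3, -0.008, -0.002, 0],
  [2, 0, 0, 0, 0, 0],
  [0, 0, 0, 0, 0, 0],
])

```text
t: 27.82
eef_pos: [581.6, -26.0, 79.7]
tcp_rot: [0.246, 1.569, 1.146]
ft_force: [0.6, -1.6, 0.1]
opening: 0.686
```

Run:
```python
from h import *
plan(580.3,-25.8,79,0.9);print(env.state()["ft_force"])
```

```text
n 1 tool delta [ 0.7  1.1 -0.7] [-0.     0.001 -0.   ] t 27.82
[0.7, 1.1, -0.7, -0.0, 0.001, -0.0]
[ 0.62015148 -1.59975197  0.13443192]
```

Gripping the sleeve.

Call:
step_arm([
  [0.5, 1, -1, 0, 0, 0],
  [0, 0, 0, 0, 0, 0],
  [0, 0, 0, 0, 0, 0],
  [0, 0, 0, 0, 0, 0],
], grip=35)

```text
t: 28.32
eef_pos: [580.4, -26.0, 79.8]
tcp_rot: [-0.33, 1.569, 0.569]
ft_force: [0.8, -0.0, -0.8]
opening: 0.459
```

Call:
step_arm([
  [0, 0, 0, 0, 0, 0],
  [0, 0, 0, 0.1, 0, 0],
  [0, 0, 0, 0.1, 0, 0],
  [0, 0, 0, 0.1, 0, 0],
  [0, 0, 0, 0.1, 0, 0],
])

```text
t: 28.95
eef_pos: [580.3, -26.0, 79.8]
tcp_rot: [0.001, 1.569, 0.49]
ft_force: [-0.4, 0.2, -0.6]
opening: 0.458
```

Run:
```python
from h import *
plan(580.3,-25.8,79,0.9-2.094);s=env.state();print(s["ft_force"],s["moment"],s["opening"]*95,s["joints"][5]); snap("side","s10",(240,160,160,120),5);snap("wrist","w10",(200,120,240,180),3)
```

```text
n 10 tool delta [0.8 0.2 0.1] [ 1.683e+00  1.000e-03 -1.000e-03] t 28.95
[0.1, 0.0, 0.0, 0.168, 0.0, -0.0]
[0.1, 0.0, 0.0, 0.168, 0.0, -0.0]
[0.1, 0.0, 0.0, 0.168, 0.0, -0.0]
[0.1, 0.0, -0.0, 0.168, 0.0, -0.0]
[0.1, 0.0, -0.0, 0.168, 0.0, -0.0]
[0.1, 0.0, -0.0, 0.168, 0.0, -0.0]
[0.1, 0.0, -0.0, 0.168, 0.0, -0.0]
[0.1, 0.0, -0.0, 0.168, 0.0, -0.0]
[0.1, 0.0, -0.0, 0.168, 0.0, -0.0]
[0.1, 0.0, -0.0, 0.168, 0.0, -0.0]
[-0.37447808  0.16667195 -0.59593687] [-0.05954381  0.01392731  0.05219645] 43.549450081304485 -0.6490380427158519
```

View pics/w10c.png

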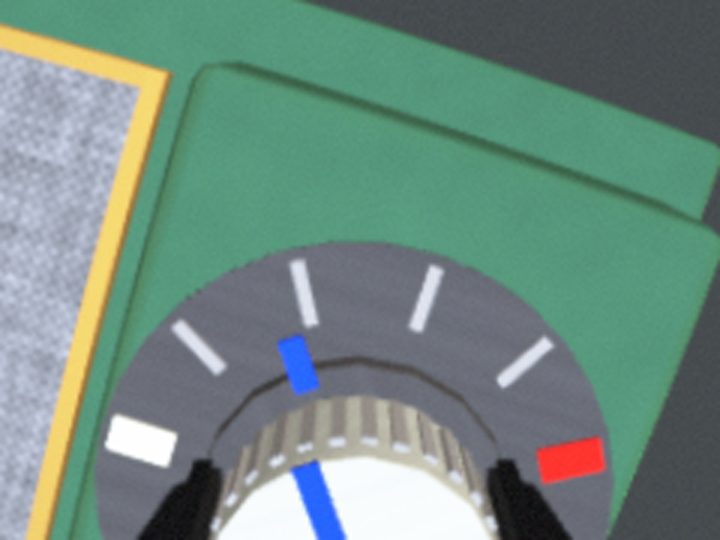

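The sleeve turns with the hand: the pointer (blue, 298,365 in the crop) is now just short of tick 2. I'll keep turning.

Call:
step_arm([
  [0, 0, 0, 0.14, 0, 0],
  [0, 0, 0, 0.14, 0, 0],
  [0, 0, 0, 0.14, 0, 0],
  [0, 0, 0, 0.14, 0, 0],
  [0, 0, 0, 0.14, 0, 0],
  [0, 0, 0, 0.14, 0, 0],
  [0, 0, 0, 0.14, 0, 0],
  [0, 0, 0, 0.14, 0, 0],
])

```text
t: 30.05
eef_pos: [580.2, -26.1, 79.8]
tcp_rot: [0.874, 1.57, 0.234]
ft_force: [-0.4, 0.4, 0.4]
opening: 0.455
```

Run:
```python
from h import *
plan(580.3,-25.8,79,0.9-2.094,n=4);s=env.state();print(s["ft_force"],s["moment"],s["opening"]*95,s["joints"][5])
```

```text
n 4 tool delta [ 0.8  0.3 -0.1] [ 0.554  0.    -0.001] t 30.05
[0.2, 0.1, -0.0, 0.139, 0.0, -0.0]
[0.2, 0.1, -0.0, 0.139, 0.0, -0.0]
[0.2, 0.1, -0.0, 0.139, 0.0, -0.0]
[0.2, 0.0, -0.1, 0.139, 0.0, -0.0]
[-0.40506988  0.38890929  0.37420125] [-0.05495322  0.10112916  0.03285364] 43.222013479781346 0.48046750068249633
```

Call:
step_arm([
  [0, 0, 0, 0.14, 0, 0],
  [0, 0, 0, 0.14, 0, 0],
  [0, 0, 0, 0.14, 0, 0],
  [0, 0, 0, 0.13, 0, 0],
  [0, 0, 0, 0, 0, 0],
])

```text
t: 30.68
eef_pos: [580.2, -26.0, 79.8]
tcp_rot: [1.132, 1.57, -0.06]
ft_force: [0.9, -0.2, -0.2]
opening: 0.459
```

Run:
```python
from h import *
plan(580.3,-25.8,79,0.9-2.094,n=4);s=env.state();print(s["ft_force"],s["moment"],s["opening"]*95,s["joints"][5]); snap("wrist","w11",(200,120,240,180),3)
```

```text
n 4 tool delta [ 0.8  0.2 -0.2] [ 0.001  0.    -0.001] t 30.68
[0.2, 0.0, -0.0, 0.0, 0.0, -0.0]
[0.2, 0.0, -0.0, 0.0, 0.0, -0.0]
[0.2, 0.0, -0.0, 0.0, 0.0, -0.0]
[0.2, 0.0, -0.0, 0.0, 0.0, -0.0]
[ 0.87697684 -0.17367881 -0.18460726] [-0.11420841  0.15900533 -0.06244646] 43.619300125991884 1.0342307187979352
```

View pics/w11c.png

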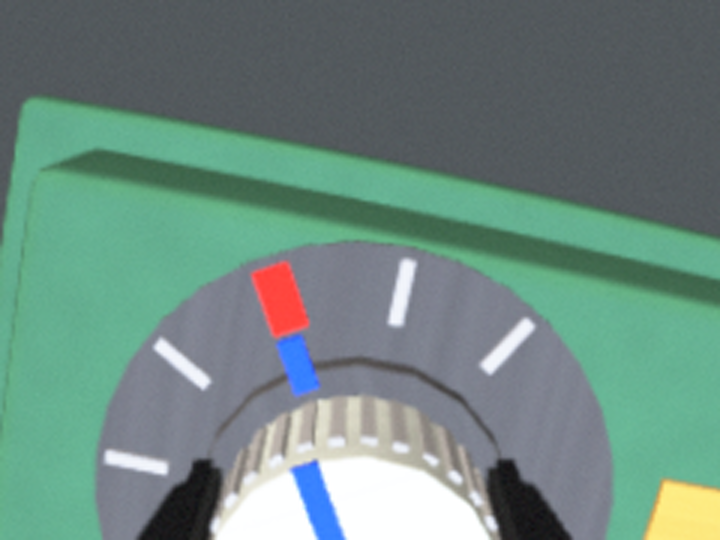

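The pointer lines up with the red 5 tick. I release, rise and head for the lever.

Call:
step_arm([
  [0, 0, 0, 0, 0, 0],
  [0, 0, 0, 0, 0, 0],
  [0, 0, 0, 0, 0, 0],
  [-15, 0, 0, 0, 0, 0],
  [-50, 0, 0, 0, 0, 0],
  [-25, 0, 0, 0, 0, 0],
  [0, 0, 0, 0, 0, 0],
], grip=70)

```text
t: 31.6
eef_pos: [580.2, -26.2, 175.0]
tcp_rot: [0.986, 1.569, -0.198]
ft_force: [0.1, 0.2, 0.2]
opening: 0.736
```

Run:
```python
from h import *
plan(613.5,-219.4,155,-1.194); snap("wrist","w12")
snap("side","s12",(240,160,160,120),5)
```

```text
n 4 tool delta [ 20.1 -42.1 191.5] [ 0.01   0.001 -0.001] t 31.6
[5.0, -10.5, 47.9, 0.003, 0.0, -0.0]
[5.0, -10.4, 47.9, 0.003, 0.0, -0.0]
[5.0, -10.3, 47.9, 0.003, 0.0, -0.0]
[5.0, -10.2, 48.0, 0.003, 0.0, -0.0]
```

View pics/w12.png

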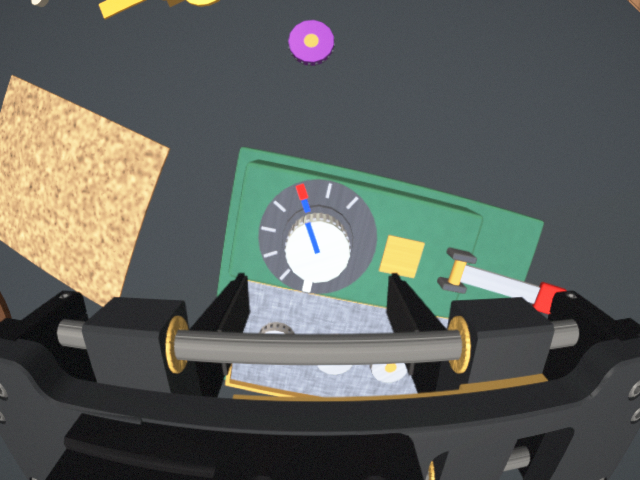

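View pics/s12c.png

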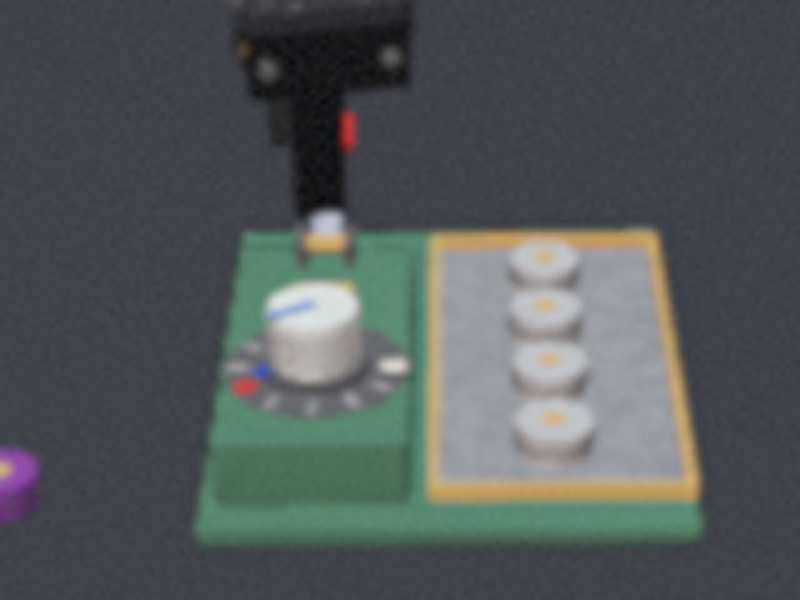

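The side view shows the sleeve's blue mark on the red tick, all four barrels flat in the tray, and the lever still up. That meets step 1. The red pad is at about (550,297) in the wrist view.

Run:
```python
from h import *
T=np.load("pics/w12.npy")
print(plane("wrist",551,297,90,T)); crp("w12",(500,250,120,90),6)
```

```text
[ 616.64759405 -215.69270027   90.        ]
```

Call:
step_arm([
  [0, -10, 48, 0, 0, 0],
  [0, -10, 48, 0, 0, 0],
  [0, -10, 48, 0, 0, 0],
  [0, -10, 40, 0, 0, 0],
  [0, 0, 0, 0, 0, 0],
  [0, 0, 0, 0, 0, 0],
], grip=0)

```text
t: 32.45
eef_pos: [610.3, -215.3, 164.5]
tcp_rot: [-2.331, 1.557, 2.771]
ft_force: [0.2, 1.0, 0.7]
opening: 0.157
```

Run:
```python
from h import *
plan(613.5,-219.4,115,-1.194); s=env.state();print(s["ft_force"],s["opening"])
snap("side","s13",(240,100,160,120),5);T=snap("wrist","w13");print(T.round(2))
```

```text
n 1 tool delta [49.4  1.9  5.5] [ 0.012 -0.009  0.01 ] t 32.45
[49.4, 1.9, 5.5, 0.012, -0.009, 0.01]
[0.20563817 1.02459512 0.65622875] 0.15678917593062286
[[-1.0000e-02  9.3000e-01  3.8000e-01  6.1033e+02]
 [ 0.0000e+00  3.8000e-01 -9.3000e-01 -2.1512e+02]
 [-1.0000e+00 -1.0000e-02 -1.0000e-02  1.6455e+02]
 [ 0.0000e+00  0.0000e+00  0.0000e+00  1.0000e+00]]
```

View pics/w13.png

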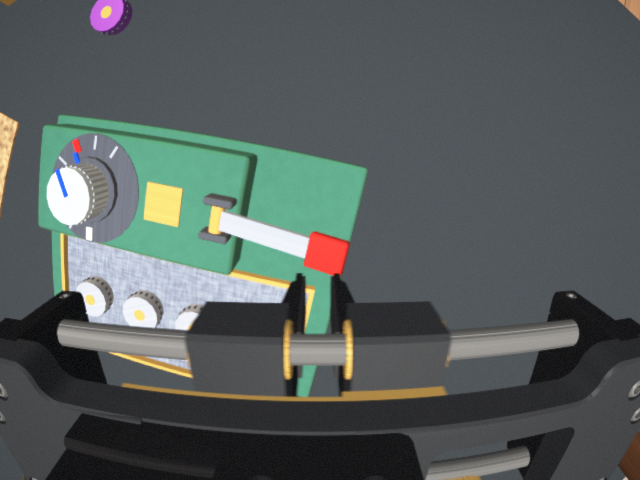

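View pics/s13c.png

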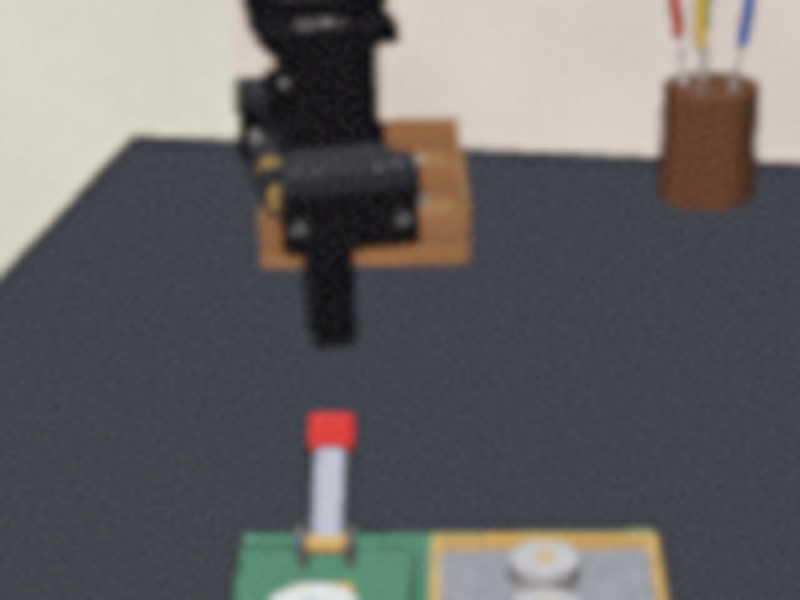

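In the wrist view the pad's top centre is at about (326,252).

Run:
```python
from h import *
T=np.load("pics/w13.npy")
c=C["top"]
p,e=tri([ray("wrist",326,252,T),ray("wrist",551,297,np.load("pics/w12.npy")),ray("top",335+648/5-.4,170+110/5-.4),ray("side",270+218/6-.4,175+53/6-.4)]);print(p,e)
plan(614.5,-218,118,-1.194)
```

```text
[ 615.17744303 -218.55830539   91.33461297] [1.594367643673845, 3.3001978059423362, 1.709064369023935, 3.3922938527955546]
n 1 tool delta [46.9  2.9  4.9] [ 0.013 -0.009  0.009] t 32.55
[46.9, 2.9, 4.9, 0.013, -0.009, 0.009]
```

Call:
step_arm([
  [20, 3, 5, 0.013, -0.009, 0.009],
  [20, 0, 0, 0, 0, 0],
  [0, 0, 0, 0, 0, 0],
  [0, 0, 0, 0, 0, 0],
])

```text
t: 33.05
eef_pos: [615.7, -214.3, 125.3]
tcp_rot: [0.527, 1.569, -0.663]
ft_force: [-0.4, -0.2, 0.2]
opening: 0.006
```

Run:
```python
from h import *
plan(615,-218,64,-1.194); s=env.state();print(s["ft_force"],s["opening"])
```

```text
n 2 tool delta [61.3 -2.   3.1] [ 0.005  0.001 -0.001] t 33.05
[30.6, -1.0, 1.6, 0.002, 0.001, -0.0]
[30.6, -1.0, 1.6, 0.002, 0.001, -0.0]
[-0.41328293 -0.22356709  0.22935042] 0.0058361810276636875
```

Call:
step_arm([
  [8, -2, 3, 0, 0, 0],
  [8, 0, 0, 0, 0, 0],
  [10, 0, 0, 0, 0, 0],
  [10, 0, 0, 0, 0, 0],
])

```text
t: 33.55
eef_pos: [616.3, -219.0, 90.1]
tcp_rot: [0.607, 1.564, -0.582]
ft_force: [0.8, -4.8, 7.7]
opening: 0.004
```

Call:
step_arm([
  [10, 0, 0, 0, 0, 0],
  [10, 0, 0, 0, 0, 0],
  [8, 0, 0, 0, 0, 0],
])

```text
t: 33.92
eef_pos: [616.5, -218.7, 60.8]
tcp_rot: [0.737, 1.564, -0.453]
ft_force: [-8.2, 12.0, 39.4]
opening: 0.007
```

The wrist force of 39 N shows the lever is on its stop. Backing off now.

Call:
step_arm([
  [-15, 0, 0, 0, 0, 0],
  [-40, 0, 0, 0, 0, 0],
  [-50, 0, 0, 0, 0, 0],
  [0, 0, 0, 0, 0, 0],
  [0, 0, 0, 0, 0, 0],
  [0, 0, 0, 0, 0, 0],
])

```text
t: 34.67
eef_pos: [614.8, -217.2, 164.3]
tcp_rot: [1.412, 1.57, 0.223]
ft_force: [-0.6, 0.2, 0.3]
opening: 0.001
```

Run:
```python
from h import *
s=env.state();print(s["ft_force"],s["opening"])
snap("side","s14",(240,160,160,120),5);T=snap("wrist","w14");plan(580.3,-26,165,-1.194)
```

```text
[-0.64179542  0.20567392  0.26819978] 0.0012967535676769006
n 4 tool delta [  -0.8   39.2 -190.3] [ 0.005 -0.    -0.   ] t 34.77
[-0.2, 9.8, -47.6, 0.001, -0.0, -0.0]
[-0.2, 9.7, -47.6, 0.001, -0.0, -0.0]
[-0.2, 9.7, -47.6, 0.001, -0.0, -0.0]
[-0.2, 9.6, -47.6, 0.001, -0.0, -0.0]
```

View pics/w14.png

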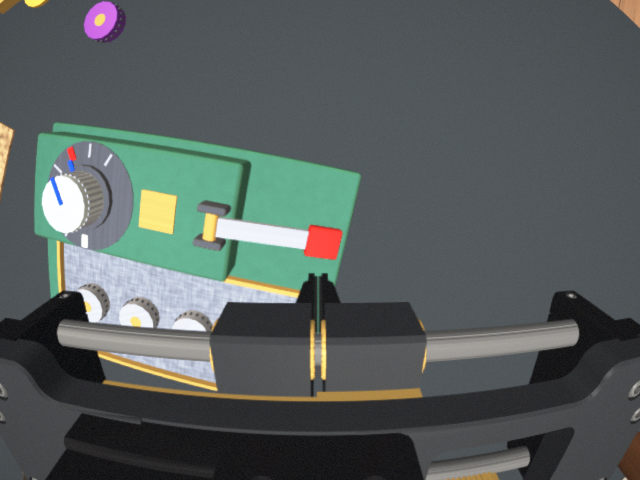

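View pics/s14c.png

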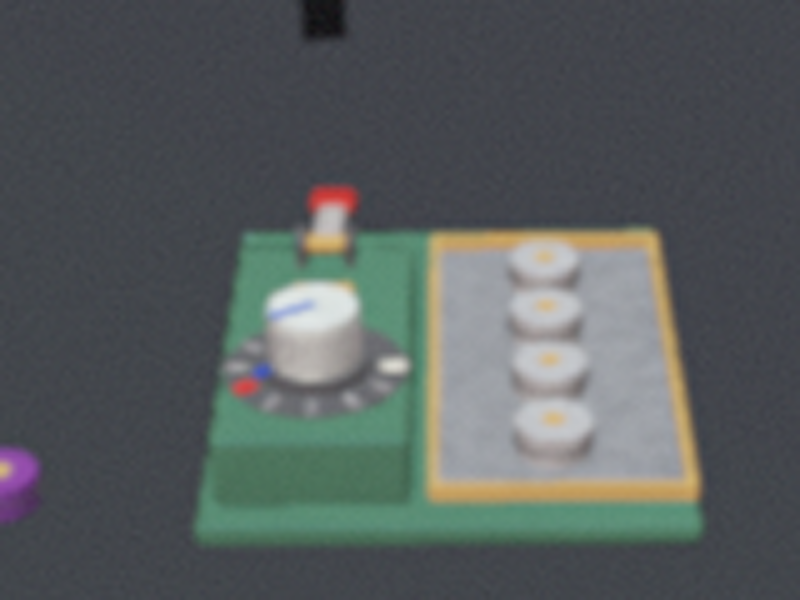

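The lever stays down with the hand off it: its pad is now at (332,200) in the crop, where it was at (330,130). The sleeve is still at 5 and the barrels are in place. Back to the sleeve.

Call:
step_arm([
  [0, 10, -48, 0, 0, 0],
  [0, 10, -48, 0, 0, 0],
  [0, 10, -48, 0, 0, 0],
  [0, 9, -44, 0, 0, 0],
  [0, 0, 0, 0, 0, 0],
  [0, 0, 0, 0, 0, 0],
], grip=65)

```text
t: 35.52
eef_pos: [579.1, -23.7, 159.7]
tcp_rot: [-2.235, 1.565, 2.858]
ft_force: [-0.1, 1.6, -0.3]
opening: 0.577
```

Run:
```python
from h import *
plan(580.3,-26,79,-1.194)
```

```text
n 2 tool delta [80.6  0.6  2.8] [ 0.003 -0.004  0.005] t 35.52
[40.3, 0.3, 1.4, 0.002, -0.002, 0.002]
[40.3, 0.2, 1.3, 0.002, -0.002, 0.002]
```

Call:
step_arm([
  [20, 0, 2, 0, -0.003, 0.003],
  [30, 0, 1, 0, 0, 0],
  [20, 0, 0, 0, 0, 0],
  [0, 0, 0, 0, 0, 0],
])

```text
t: 36.02
eef_pos: [581.2, -31.4, 87.0]
tcp_rot: [-1.652, 1.569, -2.848]
ft_force: [0.2, 0.2, -0.1]
opening: 0.683
```

Run:
```python
from h import *
plan(580.3,-26,79,-1.194);print(env.state()["ft_force"],env.state()["opening"])
```

```text
n 1 tool delta [ 8.   1.1 -5.4] [-0.002 -0.     0.001] t 36.02
[8.0, 1.1, -5.4, -0.002, -0.0, 0.001]
[ 0.20977664  0.19631126 -0.06879294] 0.682540507023241
```

Call:
step_arm([
  [4, 1, -5, 0, 0, 0],
  [4, 0, 0, 0, 0, 0],
  [0, 0, 0, 0, 0, 0],
])

```text
t: 36.4
eef_pos: [581.2, -27.2, 80.0]
tcp_rot: [0.441, 1.57, -0.756]
ft_force: [-0.7, 0.4, 0.1]
opening: 0.682
```

Run:
```python
from h import *
plan(580.3,-26,79,-1.194);print(env.state()["ft_force"],env.state()["opening"])
```

```text
n 1 tool delta [ 1.  -0.4 -1.5] [-0.003  0.001 -0.   ] t 36.4
[1.0, -0.4, -1.5, -0.003, 0.001, -0.0]
[-0.68713417  0.35488203  0.0520861 ] 0.6824472796856241
```

Now I grip and turn counter-clockwise, 2.618 rad in total.

Call:
step_arm([
  [0, 0, -1.5, 0, 0, 0],
  [0, 0, 0, 0, 0, 0],
  [0, 0, 0, 0, 0, 0],
  [0, 0, 0, 0, 0, 0],
  [0, 0, 0, 0, 0, 0],
], grip=35)

```text
t: 37.02
eef_pos: [580.9, -25.7, 80.8]
tcp_rot: [0.723, 1.568, -0.473]
ft_force: [-0.1, -0.2, 0.3]
opening: 0.458
```

Call:
step_arm([
  [0, 0, 0, -0.14, 0, 0],
  [0, 0, 0, -0.14, 0, 0],
  [0, 0, 0, -0.14, 0, 0],
  [0, 0, 0, -0.14, 0, 0],
  [0, 0, 0, -0.14, 0, 0],
  [0, 0, 0, -0.14, 0, 0],
  [0, 0, 0, -0.14, 0, 0],
  [0, 0, 0, -0.14, 0, 0],
])

```text
t: 38.02
eef_pos: [580.4, -25.3, 80.9]
tcp_rot: [0.528, 1.57, 0.484]
ft_force: [0.2, -0.5, -0.0]
opening: 0.456
```

Run:
```python
from h import *
plan(580.3,-26,79.8,1.424,n=10);s=env.state();print(s["ft_force"],s["opening"]*95,s["moment"])
```

```text
n 10 tool delta [ 1.  -0.7 -0. ] [-1.468e+00  1.000e-03  0.000e+00] t 38.02
[0.1, -0.1, -0.0, -0.147, 0.0, 0.0]
[0.1, -0.1, -0.0, -0.147, 0.0, 0.0]
[0.1, -0.1, -0.0, -0.147, 0.0, 0.0]
[0.1, -0.1, -0.0, -0.147, 0.0, 0.0]
[0.1, -0.1, -0.0, -0.147, 0.0, 0.0]
[0.1, -0.0, -0.0, -0.147, 0.0, 0.0]
[0.1, -0.0, -0.1, -0.147, 0.0, 0.0]
[0.1, -0.0, -0.1, -0.147, 0.0, 0.0]
[0.1, -0.0, -0.1, -0.147, 0.0, 0.0]
[0.1, -0.0, -0.1, -0.147, 0.0, 0.0]
[ 0.23825901 -0.47447034 -0.00289159] 43.27676283581472 [-0.12000947  0.06885254 -0.18431057]
```

Call:
step_arm([
  [0, 0, 0, -0.14, 0, 0],
  [0, 0, 0, -0.14, 0, 0],
  [0, 0, 0, -0.14, 0, 0],
  [0, 0, 0, -0.14, 0, 0],
  [0, 0, 0, -0.14, 0, 0],
  [0, 0, 0, -0.14, 0, 0],
  [0, 0, 0, -0.14, 0, 0],
  [0, 0, 0, -0.14, 0, 0],
])

```text
t: 39.02
eef_pos: [579.7, -25.7, 80.8]
tcp_rot: [1.266, 1.57, 2.378]
ft_force: [-0.1, -0.3, -0.2]
opening: 0.461
```

Run:
```python
from h import *
plan(580.3,-26,79.8,1.424,n=3);s=env.state();print(s["ft_force"],s["opening"]*95,s["moment"]); snap("wrist","w15",(200,120,240,180),3)
```

```text
n 3 tool delta [ 1.  -0.7 -0. ] [-0.312  0.001 -0.001] t 39.02
[0.3, -0.2, -0.0, -0.104, 0.0, -0.0]
[0.3, -0.2, -0.0, -0.104, 0.0, -0.0]
[0.3, -0.2, -0.1, -0.104, 0.0, -0.0]
[-0.14735318 -0.26840061 -0.15337186] 43.76365284120761 [-0.11625984  0.03067185 -0.16365729]
```

View pics/w15c.png

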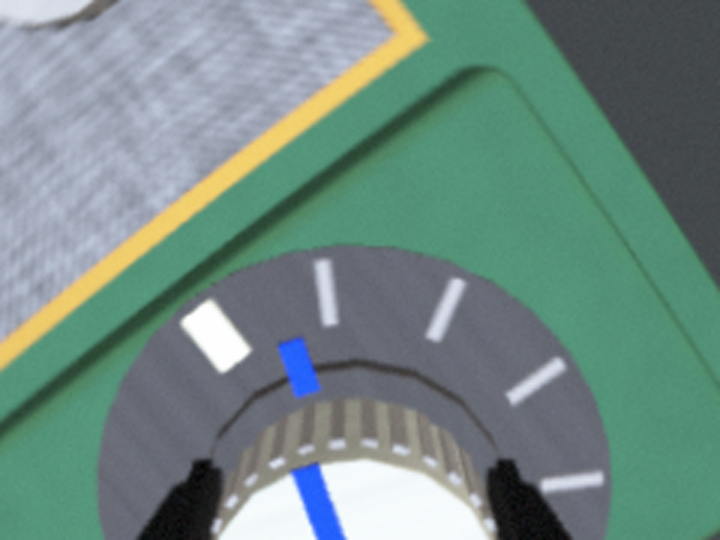

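The pointer is between 1 and 0, with about 0.31 rad to go.

Call:
step_arm([
  [0, 0, 0, -0.104, 0, 0],
  [0, 0, 0, -0.104, 0, 0],
  [0, 0, 0, -0.1, 0, 0],
  [0, 0, 0, 0, 0, 0],
  [0, 0, 0, 0, 0, 0],
])

```text
t: 39.7
eef_pos: [579.7, -25.8, 80.9]
tcp_rot: [1.141, 1.57, 2.564]
ft_force: [-0.4, -0.7, -0.6]
opening: 0.458
```

Call:
step_arm([
  [0, 0, 0, 0, 0, 0],
  [0, 0, 0, 0, 0, 0],
  [0, 0, 0, 0, 0, 0],
  [-15, 0, 0, 0, 0, 0],
  [-50, 0, 0, 0, 0, 0],
  [-20, 0, 0, 0, 0, 0],
  [0, 0, 0, 0, 0, 0],
], grip=65)

```text
t: 40.58
eef_pos: [580.0, -25.8, 171.0]
tcp_rot: [-0.021, 1.57, 1.398]
ft_force: [-0.5, -0.8, 0.4]
opening: 0.684
```

Run:
```python
from h import *
plan(461,-32,150,0.166); snap("wrist","w16"); snap("side","s16",(240,160,160,120),5)
```

```text
n 8 tool delta [ 21.  116.7 -24.1] [ 1.253e+00  1.000e-03 -0.000e+00] t 40.58
[2.6, 14.6, -3.0, 0.157, 0.0, -0.0]
[2.6, 13.9, -5.3, 0.157, 0.0, -0.0]
[2.6, 12.9, -7.4, 0.157, 0.0, -0.0]
[2.6, 11.6, -9.3, 0.157, 0.0, -0.0]
[2.6, 10.0, -11.0, 0.157, 0.0, -0.0]
[2.6, 8.2, -12.4, 0.157, 0.0, -0.0]
[2.6, 6.2, -13.6, 0.157, 0.0, -0.0]
[2.6, 4.0, -14.3, 0.157, 0.0, -0.0]
```

View pics/w16.png

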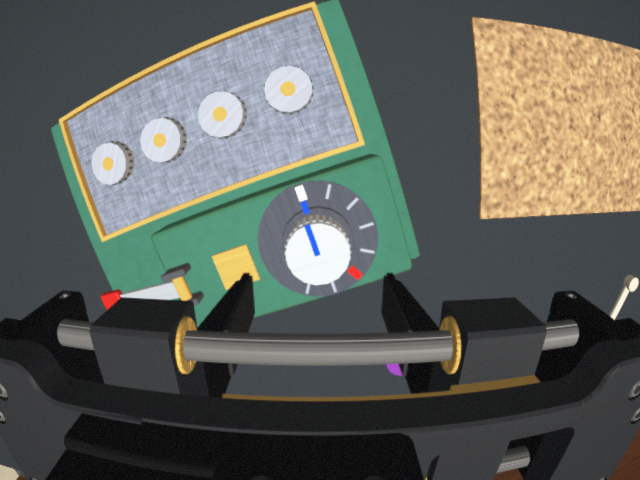

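View pics/s16c.png

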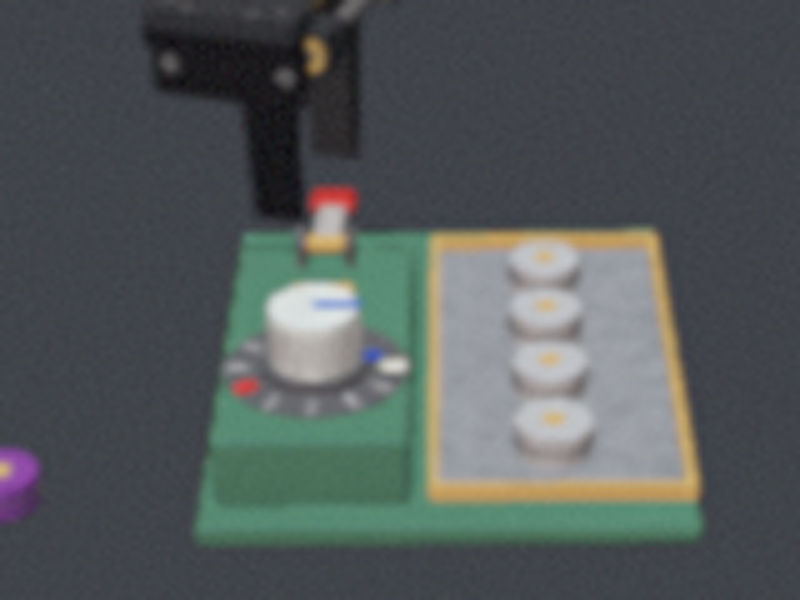

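The sleeve's pointer is on the white 0 tick, the lever is down and all four barrels are in the tray. That meets step 3. Now the barrels go back.

Run:
```python
from h import *
T=np.load("pics/w16.npy")
for p in [(288,89),(221,114),(160,140),(109,163)]: print(plane("wrist",*p,30,T).round(1))
```

```text
[462.9 -30.8  30. ]
[472.5 -86.2  30. ]
[ 482.  -141.8   30. ]
[ 489.8 -195.6   30. ]
```

Call:
step_arm([
  [0, 14, -3, 0.157, 0, 0],
  [0, 14, -5, 0.157, 0, 0],
  [3, 13, -7, 0.157, 0, 0],
  [3, 12, -9, 0.157, 0, 0],
  [3, 10, -11, 0.157, 0, 0],
  [3, 8, -12, 0.157, 0, 0],
  [3, 6, -13, 0.157, 0, 0],
  [3, 4, -14, 0.157, 0, 0],
], grip=60)

```text
t: 41.68
eef_pos: [455.4, -28.0, 143.4]
tcp_rot: [2.801, 1.554, 2.923]
ft_force: [-0.4, -0.6, -0.1]
opening: 0.631
```

Run:
```python
from h import *
plan(461.5,-31.5,110,0.166)
```

```text
n 1 tool delta [33.3 -4.4  6.2] [-0.043 -0.016 -0.006] t 41.67
[33.3, -4.4, 6.2, -0.043, -0.016, -0.006]
```

Call:
step_arm([
  [30, -4, 6, -0.043, -0.016, -0.006],
  [0, 0, 0, 0, 0, 0],
  [0, 0, 0, 0, 0, 0],
])

```text
t: 42.05
eef_pos: [459.6, -30.9, 111.6]
tcp_rot: [2.752, 1.567, 2.914]
ft_force: [1.5, -0.6, -0.4]
opening: 0.627
```

Run:
```python
from h import *
plan(461.7,-31.5,35,0.166)
```

```text
n 2 tool delta [76.6 -1.   2.2] [-0.003 -0.004 -0.002] t 42.05
[38.3, -0.5, 1.1, -0.002, -0.002, -0.001]
[38.3, -0.5, 1.0, -0.002, -0.002, -0.001]
```

Call:
step_arm([
  [25, -1, 2, 0, -0.003, 0],
  [30, 0, 0, 0, 0, 0],
  [14, 0, 0, 0, 0, 0],
  [4, 0, 0, 0, 0, 0],
  [0, 0, 0, 0, 0, 0],
])

```text
t: 42.68
eef_pos: [463.7, -31.5, 40.0]
tcp_rot: [0.045, 1.568, 0.207]
ft_force: [-1.1, -0.8, 0.6]
opening: 0.628
```

Run:
```python
from h import *
plan(461.7,-31.5,35,0.166)
```

```text
n 1 tool delta [ 5.   0.4 -2. ] [-0.004  0.003 -0.   ] t 42.67
[5.0, 0.4, -2.0, -0.004, 0.003, -0.0]
```

Call:
step_arm([
  [4, 0, -2, 0, 0, 0],
  [1.5, 0, 0, 0, 0, 0],
  [0, 0, 0, 0, 0, 0],
])

```text
t: 43.05
eef_pos: [462.2, -32.0, 35.6]
tcp_rot: [-0.136, 1.566, 0.026]
ft_force: [-0.5, 0.2, 0.3]
opening: 0.635
```

Call:
step_arm([
  [0, 0, 0, 0, 0, 0],
  [0, 0, 0, 0, 0, 0],
  [0, 0, 0, 0, 0, 0],
  [0, 0, 0, 0, 0, 0],
  [0, 0, 0, 0, 0, 0],
], grip=25)

```text
t: 43.68
eef_pos: [462.4, -32.0, 35.9]
tcp_rot: [-0.154, 1.565, 0.008]
ft_force: [-0.5, 0.4, -0.1]
opening: 0.39
```

Call:
step_arm([
  [-40, 0, 0, 0, 0, 0],
  [-42, 0, 0, 0, 0, 0],
  [-35, 0, 0, 0, 0, 0],
  [0, 0, 0, 0, 0, 0],
])

```text
t: 44.18
eef_pos: [461.3, -32.0, 155.5]
tcp_rot: [-0.018, 1.567, 0.144]
ft_force: [-0.2, 0.2, -1.9]
opening: 0.395
```

Run:
```python
from h import *
print(env.state()["opening"]*95);plan(555,300,140,0.166)
```

```text
37.56688077174898
n 6 tool delta [ 16.  312.5 145.8] [-0.004  0.003  0.   ] t 44.17
[2.7, 52.1, 24.3, -0.001, 0.001, 0.0]
[2.7, 52.1, 24.3, -0.001, 0.001, 0.0]
[2.6, 52.1, 24.4, -0.001, 0.001, 0.0]
[2.6, 52.0, 24.4, -0.001, 0.001, 0.0]
[2.6, 52.0, 24.5, -0.001, 0.001, 0.0]
[2.6, 52.0, 24.5, -0.001, 0.001, 0.0]
```

Call:
step_arm([
  [0, 52, 24, 0, 0, 0],
  [0, 52, 24, 0, 0, 0],
  [0, 52, 24, 0, 0, 0],
  [0, 52, 24, 0, 0, 0],
  [5, 52, 24, 0, 0, 0],
  [10, 46, 22, 0, 0, 0],
  [10, 0, 0, 0, 0, 0],
  [0, 0, 0, 0, 0, 0],
])

```text
t: 45.18
eef_pos: [552.7, 301.3, 119.0]
tcp_rot: [-2.859, 1.563, -2.701]
ft_force: [0.0, -1.5, -0.5]
opening: 0.391
```

Run:
```python
from h import *
T=snap("wrist","w17");print(env.state()["opening"]*95);plan(555,300,27,0.166)
```

```text
37.24914959089558
n 2 tool delta [92.6 -1.3  2.4] [-0.009 -0.006  0.002] t 45.23
[46.3, -0.7, 1.2, -0.004, -0.003, 0.001]
[46.3, -0.7, 1.1, -0.004, -0.003, 0.001]
```

View pics/w17.png

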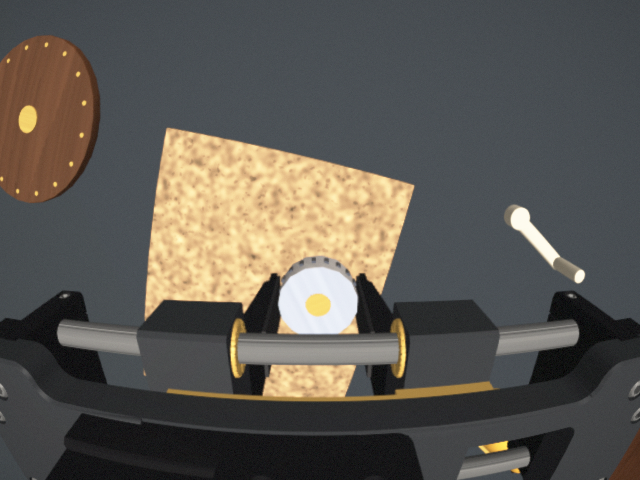

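Call:
step_arm([
  [30, -1, 2, 0, -0.005, 0],
  [35, 0, 0, 0, 0, 0],
  [18, 0, 0, 0, 0, 0],
  [4, 0, 0, 0, 0, 0],
  [0, 0, 0, 0, 0, 0],
])

```text
t: 45.85
eef_pos: [556.5, 296.4, 33.1]
tcp_rot: [-0.517, 1.568, -0.365]
ft_force: [0.1, -1.2, -1.3]
opening: 0.393
```

Run:
```python
from h import *
plan(555,300,28,0.166)
```

```text
n 1 tool delta [ 5.1  3.8 -1. ] [-0.014  0.002  0.001] t 45.85
[5.1, 3.8, -1.0, -0.014, 0.002, 0.001]
```

Call:
step_arm([
  [3, 4, -1, 0, 0, 0],
  [2, 0, 0, 0, 0, 0],
  [0, 0, 0, 0, 0, 0],
])

```text
t: 46.22
eef_pos: [555.6, 300.9, 30.0]
tcp_rot: [-0.07, 1.566, 0.083]
ft_force: [-0.2, 0.3, -0.1]
opening: 0.388
```

Call:
step_arm([
  [0.5, 0, 0, 0, 0, 0],
  [0, 0, 0, 0, 0, 0],
])

```text
t: 46.48
eef_pos: [555.8, 301.0, 29.8]
tcp_rot: [-0.036, 1.565, 0.117]
ft_force: [-0.2, -0.1, -1.1]
opening: 0.391
```

Call:
step_arm([
  [2, 0, 0, 0, 0, 0],
  [0, 0, 0, 0, 0, 0],
])

```text
t: 46.72
eef_pos: [555.8, 301.0, 27.9]
tcp_rot: [-0.025, 1.565, 0.127]
ft_force: [-0.3, -0.8, 1.2]
opening: 0.391
```

Call:
step_arm([
  [0, 0, 0, 0, 0, 0],
  [0, 0, 0, 0, 0, 0],
  [0, 0, 0, 0, 0, 0],
  [-20, 0, 0, 0, 0, 0],
  [-50, 0, 0, 0, 0, 0],
  [-50, 0, 0, 0, 0, 0],
  [0, 0, 0, 0, 0, 0],
], grip=60)

```text
t: 47.6
eef_pos: [555.4, 301.0, 155.1]
tcp_rot: [0.033, 1.563, 0.185]
ft_force: [0.3, 0.3, -1.4]
opening: 0.631
```

Run:
```python
from h import *
plan(471.5,-87.7,120,0.166)
```

```text
n 7 tool delta [  34.  -371.5 -142.2] [-0.014  0.008 -0.   ] t 47.6
[4.9, -53.1, -20.3, -0.002, 0.001, -0.0]
[4.9, -53.0, -20.4, -0.002, 0.001, -0.0]
[4.9, -53.0, -20.5, -0.002, 0.001, -0.0]
[4.9, -52.9, -20.6, -0.002, 0.001, -0.0]
[4.9, -52.9, -20.7, -0.002, 0.001, -0.0]
[5.0, -52.9, -20.8, -0.002, 0.001, -0.0]
[5.0, -52.8, -20.9, -0.002, 0.001, -0.0]
```

Call:
step_arm([
  [0, -53, -20, -0.002, 0.001, 0],
  [0, -53, -20, -0.002, 0.001, 0],
  [0, -53, -20, -0.002, 0.001, 0],
  [0, -53, -21, -0.002, 0.001, 0],
  [5, -53, -21, -0.002, 0.001, 0],
  [10, -53, -21, -0.002, 0.001, 0],
  [10, -46, -18, -0.002, 0.001, 0],
  [0, 0, 0, 0, 0, 0],
])

```text
t: 48.6
eef_pos: [470.0, -91.2, 130.3]
tcp_rot: [0.101, 1.567, 0.27]
ft_force: [-0.2, 1.0, -0.2]
opening: 0.634
```

Run:
```python
from h import *
T=snap("wrist","w18");plan(471.5,-87.7,35,0.166)
for p in [(471.5,-87.7,30),(481.2,-143.5,30)]: print(proj("wrist",np.array(p),T).round(1))
```

```text
n 2 tool delta [95.7  2.1  1.1] [ 0.004  0.004 -0.   ] t 48.65
[47.8, 1.0, 0.5, 0.002, 0.002, -0.0]
[47.8, 1.0, 0.6, 0.002, 0.002, -0.0]
[319.7 243.3]
[319.7 315.2]
```

View pics/w18.png

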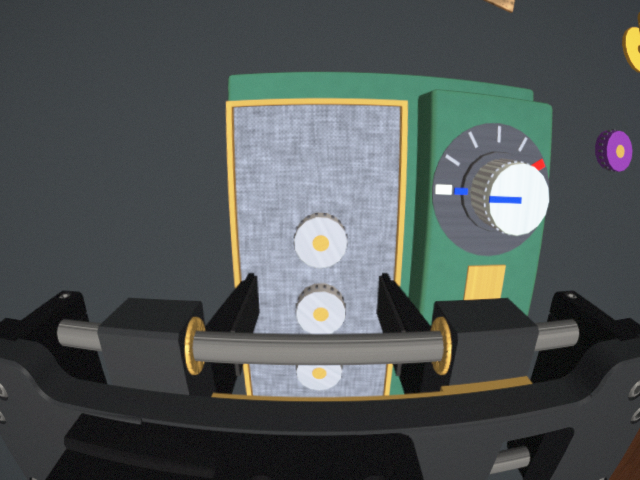

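The three remaining barrels match prediction, at (320,243), (320,314) and (319,373). The sleeve shows 0.

Call:
step_arm([
  [30, 1, 1, 0, 0.003, 0],
  [35, 0, 0, 0, 0, 0],
  [20, 0, 0, 0, 0, 0],
  [6, 0, 0, 0, 0, 0],
  [0, 0, 0, 0, 0, 0],
])

```text
t: 49.28
eef_pos: [473.3, -84.3, 39.2]
tcp_rot: [-0.219, 1.567, -0.045]
ft_force: [0.3, 0.4, 0.7]
opening: 0.63
```

Run:
```python
from h import *
plan(471.5,-87.5,35,0.166)
```

```text
n 1 tool delta [ 4.2 -2.9 -2.3] [0.009 0.004 0.001] t 49.27
[4.2, -2.9, -2.3, 0.009, 0.004, 0.001]
```

Call:
step_arm([
  [4, -3, -2, 0.009, 0.004, 0],
  [1, 0, 0, 0, 0, 0],
  [0, 0, 0, 0, 0, 0],
])

```text
t: 49.65
eef_pos: [472.6, -87.6, 35.7]
tcp_rot: [-0.776, 1.568, -0.61]
ft_force: [0.5, -0.7, 0.4]
opening: 0.629
```

Call:
step_arm([
  [0, 0, 0, 0, 0, 0],
  [0, 0, 0, 0, 0, 0],
  [0, 0, 0, 0, 0, 0],
  [0, 0, 0, 0, 0, 0],
  [0, 0, 0, 0, 0, 0],
], grip=25)

```text
t: 50.28
eef_pos: [472.7, -87.8, 36.1]
tcp_rot: [-0.727, 1.567, -0.562]
ft_force: [0.2, 0.0, 0.3]
opening: 0.393
```

Call:
step_arm([
  [-40, 0, 0, 0, 0, 0],
  [-42, 0, 0, 0, 0, 0],
  [-35, 0, 0, 0, 0, 0],
  [0, 0, 0, 0, 0, 0],
])

```text
t: 50.78
eef_pos: [471.9, -87.4, 155.6]
tcp_rot: [-1.18, 1.569, -1.015]
ft_force: [0.3, -0.8, -1.2]
opening: 0.387
```

Run:
```python
from h import *
print(env.state()["opening"]*95);plan(474,322,130,0.166)
```

```text
36.73748506236177
n 8 tool delta [ 25.1 403.5  69.5] [-0.001  0.001  0.001] t 50.77
[3.1, 50.4, 8.7, -0.0, 0.0, 0.0]
[3.1, 50.4, 8.7, -0.0, 0.0, 0.0]
[3.1, 50.4, 8.7, -0.0, 0.0, 0.0]
[3.2, 50.4, 8.7, -0.0, 0.0, 0.0]
[3.2, 50.4, 8.7, -0.0, 0.0, 0.0]
[3.2, 50.4, 8.7, -0.0, 0.0, 0.0]
[3.2, 50.4, 8.7, -0.0, 0.0, 0.0]
[3.2, 50.4, 8.7, -0.0, 0.0, 0.0]
```

Call:
step_arm([
  [0, 57, 10, 0, 0, 0],
  [0, 57, 10, 0, 0, 0],
  [0, 57, 10, 0, 0, 0],
  [0, 57, 10, 0, 0, 0],
  [5, 57, 10, 0, 0, 0],
  [10, 57, 10, 0, 0, 0],
  [10, 54, 9, 0, 0, 0],
  [0, 0, 0, 0, 0, 0],
])

```text
t: 51.78
eef_pos: [473.1, 325.5, 119.2]
tcp_rot: [-2.8, 1.562, -2.639]
ft_force: [0.0, 0.5, -1.4]
opening: 0.394
```

Run:
```python
from h import *
T=snap("wrist","w19");print(env.state()["opening"]*95);plan(474,322,28,0.166)
```

```text
37.565049423558534
n 2 tool delta [91.4 -1.7  1.5] [-0.006 -0.009  0.003] t 51.83
[45.7, -0.8, 0.7, -0.003, -0.005, 0.002]
[45.7, -0.9, 0.5, -0.003, -0.005, 0.002]
```

View pics/w19.png

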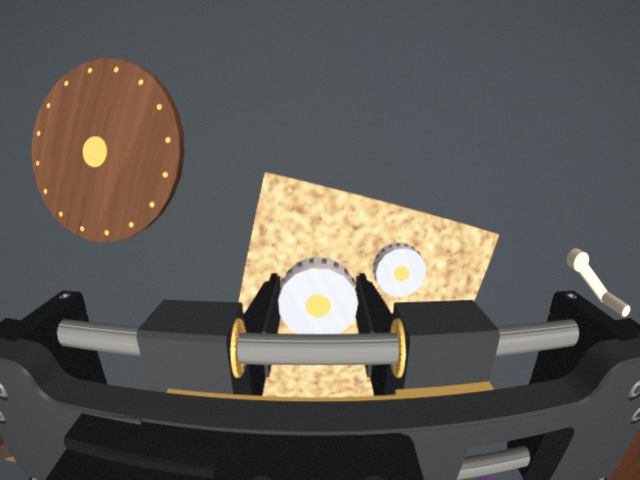

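Call:
step_arm([
  [30, -1, 1, 0, -0.008, 0.003],
  [35, 0, 0, 0, 0, 0],
  [18, 0, 0, 0, 0, 0],
  [6, 0, 0, 0, 0, 0],
  [0, 0, 0, 0, 0, 0],
])

```text
t: 52.45
eef_pos: [473.7, 317.4, 27.3]
tcp_rot: [-2.736, 1.567, -2.58]
ft_force: [0.6, -0.4, -1.6]
opening: 0.388
```

Run:
```python
from h import *
plan(474,322,28,0.166); print(plane("wrist",401,272,22,np.load("pics/w19.npy")))
```

```text
n 1 tool delta [-0.7  4.5  1. ] [-0.01  -0.004  0.002] t 52.45
[-0.7, 4.5, 1.0, -0.01, -0.004, 0.002]
[534.86549063 317.62804315  22.        ]
```

The first returned barrel now sits at about (535,318) instead of (555,300), so it has been knocked about 27 mm. It's still on the mat, but close to the +x finger, so I'll open only to 48 mm here.

Call:
step_arm([
  [0, 0, 0, 0, 0, 0],
  [0, 0, 0, 0, 0, 0],
])

```text
t: 52.7
eef_pos: [474.1, 316.4, 27.8]
tcp_rot: [-2.697, 1.567, -2.543]
ft_force: [-0.4, -0.1, -0.8]
opening: 0.39
```

Call:
step_arm([
  [0, 0, 0, 0, 0, 0],
  [0, 0, 0, 0, 0, 0],
  [0, 0, 0, 0, 0, 0],
  [-20, 0, 0, 0, 0, 0],
  [-50, 0, 0, 0, 0, 0],
  [-50, 0, 0, 0, 0, 0],
  [0, 0, 0, 0, 0, 0],
], grip=48)

```text
t: 53.58
eef_pos: [474.4, 316.7, 151.3]
tcp_rot: [-2.694, 1.567, -2.54]
ft_force: [0.4, -0.0, 0.0]
opening: 0.508
```

Run:
```python
from h import *
plan(481.2,-143.5,120,0.166)
```

```text
n 8 tool delta [  32.3 -455.7  -64.1] [-0.011 -0.003  0.002] t 53.58
[4.0, -57.0, -8.0, -0.001, -0.0, 0.0]
[4.0, -57.0, -8.1, -0.001, -0.0, 0.0]
[4.0, -56.9, -8.2, -0.001, -0.0, 0.0]
[4.0, -56.9, -8.3, -0.001, -0.0, 0.0]
[4.0, -56.9, -8.3, -0.001, -0.0, 0.0]
[4.0, -56.9, -8.4, -0.001, -0.0, 0.0]
[3.9, -56.9, -8.5, -0.001, -0.0, 0.0]
[3.9, -56.9, -8.6, -0.001, -0.0, 0.0]
```

Call:
step_arm([
  [0, -57, -8, -0.001, 0, 0],
  [0, -57, -8, -0.001, 0, 0],
  [0, -57, -8, -0.001, 0, 0],
  [0, -57, -8, -0.001, 0, 0],
  [0, -57, -8, -0.001, 0, 0],
  [8, -57, -8, -0.001, 0, 0],
  [8, -57, -8, -0.001, 0, 0],
  [8, -50, -8, -0.001, 0, 0],
], grip=60)

```text
t: 54.58
eef_pos: [480.9, -147.0, 122.2]
tcp_rot: [-3.127, 1.564, -2.956]
ft_force: [1.4, -0.3, -0.1]
opening: 0.629
```

Call:
step_arm([
  [0, 0, 0, 0, 0, 0],
])

```text
t: 54.7
eef_pos: [480.3, -149.7, 120.7]
tcp_rot: [3.05, 1.563, -3.067]
ft_force: [-0.1, 1.3, 0.3]
opening: 0.63
```

Run:
```python
from h import *
T=snap("wrist","w20");plan(481.2,-143.5,35,0.166)
for p in [(481.2,-143.5,30),(489,-198,30)]: print(proj("wrist",np.array(p),T).round(1))
snap("side","s20",(240,160,160,120),5)
```

```text
n 2 tool delta [85.9  4.3  2.5] [ 0.001 -0.008 -0.001] t 54.75
[43.0, 2.2, 1.2, 0.001, -0.004, -0.001]
[43.0, 2.2, 1.1, 0.001, -0.004, -0.001]
[321.2 243.6]
[319.1 316.1]
```

View pics/w20.png

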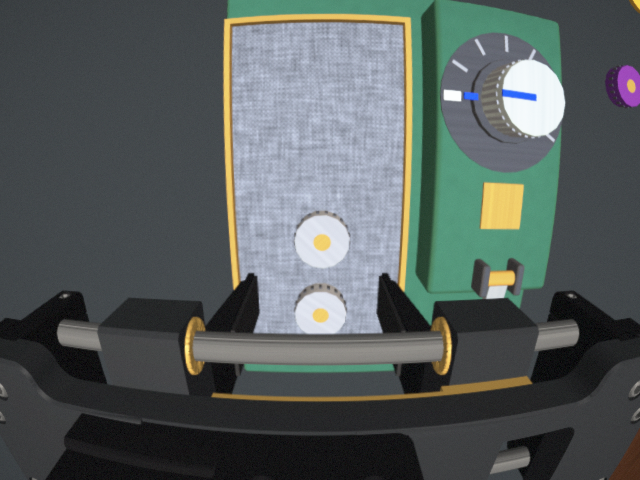

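View pics/s20.png

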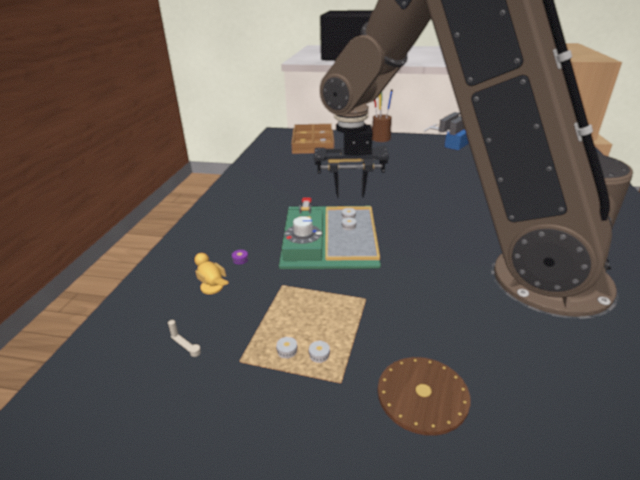

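The remaining barrels are at (321,243) and (320,316) in the wrist view. The side view shows both returned barrels flat on the mat, at (287,346) and (319,351), and the lever down.

Call:
step_arm([
  [30, 3, 2, 0, -0.006, 0],
  [30, 0, 0, 0, 0, 0],
  [16, 0, 0, 0, 0, 0],
  [5, 0, 0, 0, 0, 0],
  [0, 0, 0, 0, 0, 0],
])

```text
t: 55.42
eef_pos: [481.8, -136.9, 38.7]
tcp_rot: [2.441, 1.569, 2.618]
ft_force: [-0.1, -0.6, 0.9]
opening: 0.632
```

Run:
```python
from h import *
plan(481.2,-143.5,35,0.166)
```

```text
n 1 tool delta [ 3.7 -6.4 -1.8] [ 0.011 -0.001 -0.001] t 55.42
[3.7, -6.4, -1.8, 0.011, -0.001, -0.001]
```

Call:
step_arm([
  [3, -6.5, -1.5, 0.01, 0, 0],
  [0.5, 0, 0, 0, 0, 0],
  [0, 0, 0, 0, 0, 0],
])

```text
t: 55.8
eef_pos: [482.1, -143.9, 36.5]
tcp_rot: [-0.318, 1.57, -0.151]
ft_force: [-0.4, -1.0, -0.7]
opening: 0.635
```

Call:
step_arm([
  [0, 0, 0, 0, 0, 0],
  [0, 0, 0, 0, 0, 0],
  [0, 0, 0, 0, 0, 0],
  [0, 0, 0, 0, 0, 0],
  [0, 0, 0, 0, 0, 0],
], grip=25)

```text
t: 56.42
eef_pos: [482.2, -144.1, 36.9]
tcp_rot: [-0.439, 1.57, -0.273]
ft_force: [-0.5, -0.3, -0.3]
opening: 0.389
```

Call:
step_arm([
  [-40, 0, 0, 0, 0, 0],
  [-42, 0, 0, 0, 0, 0],
  [-35, 0, 0, 0, 0, 0],
  [0, 0, 0, 0, 0, 0],
])

```text
t: 56.92
eef_pos: [481.7, -143.8, 156.4]
tcp_rot: [2.375, 1.57, 2.542]
ft_force: [-0.4, 1.1, -1.2]
opening: 0.394
```

Run:
```python
from h import *
print(env.state()["opening"]*95);plan(545,175,130,0.166)
```

```text
37.42127826915981
n 6 tool delta [ 26.5 303.9 115.2] [ 0.    -0.001 -0.001] t 56.92
[4.4, 50.7, 19.2, 0.0, -0.0, -0.0]
[4.4, 50.7, 19.2, 0.0, -0.0, -0.0]
[4.4, 50.7, 19.2, 0.0, -0.0, -0.0]
[4.4, 50.7, 19.2, 0.0, -0.0, -0.0]
[4.4, 50.7, 19.2, 0.0, -0.0, -0.0]
[4.4, 50.7, 19.2, 0.0, -0.0, -0.0]
```

Call:
step_arm([
  [0, 51, 19, 0, 0, 0],
  [0, 51, 19, 0, 0, 0],
  [0, 51, 19, 0, 0, 0],
  [0, 51, 19, 0, 0, 0],
  [10, 51, 19, 0, 0, 0],
  [10, 45, 17, 0, 0, 0],
  [5, 0, 0, 0, 0, 0],
  [0, 0, 0, 0, 0, 0],
])

```text
t: 57.92
eef_pos: [541.5, 179.1, 121.1]
tcp_rot: [3.038, 1.56, -3.082]
ft_force: [-0.3, -0.8, -0.7]
opening: 0.392
```

Run:
```python
from h import *
T=snap("wrist","w21");print(env.state()["opening"]*95);plan(545,175,29,0.166)
```

```text
36.97048072492477
n 2 tool delta [92.4 -4.5  3.6] [-0.003 -0.011 -0.001] t 57.98
[46.2, -2.2, 1.8, -0.002, -0.005, -0.001]
[46.2, -2.2, 1.6, -0.002, -0.005, -0.001]
```

View pics/w21.png

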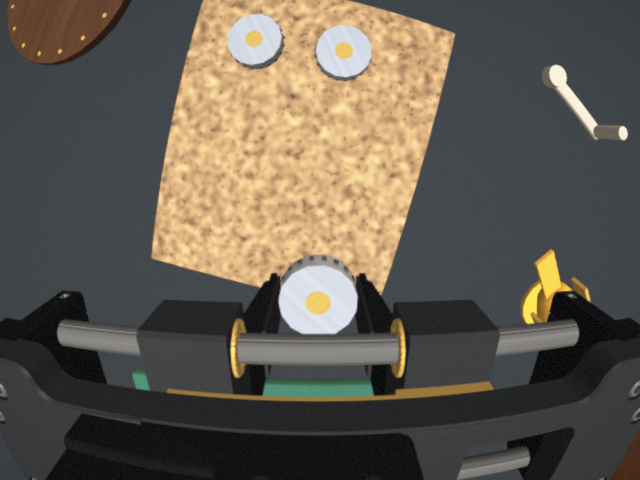

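Call:
step_arm([
  [30, 2, -2, 0, -0.008, 0],
  [35, 2, -2, 0, 0, 0],
  [18, 0, 0, 0, 0, 0],
  [4, 0, 0, 0, 0, 0],
  [0, 0, 0, 0, 0, 0],
])

```text
t: 58.6
eef_pos: [537.6, 176.7, 33.9]
tcp_rot: [1.509, 1.57, 1.664]
ft_force: [-0.1, -0.2, 0.1]
opening: 0.389
```

Run:
```python
from h import *
plan(538,182,29,0.166)
```

```text
n 1 tool delta [4.9 5.2 1.2] [-0.011  0.    -0.001] t 58.6
[4.9, 5.2, 1.2, -0.011, 0.0, -0.001]
```

Call:
step_arm([
  [3, 5, 1, 0, 0, 0],
  [2.5, 0, 0, 0, 0, 0],
  [0, 0, 0, 0, 0, 0],
])

```text
t: 58.98
eef_pos: [538.7, 182.0, 29.9]
tcp_rot: [0.398, 1.568, 0.553]
ft_force: [-0.1, -0.5, -0.9]
opening: 0.389
```

Run:
```python
from h import *
plan(538,182,29,0.166);print(env.state()["ft_force"])
```

```text
n 1 tool delta [ 0.9  0.1 -0.7] [-0.011  0.003 -0.001] t 58.98
[0.9, 0.1, -0.7, -0.011, 0.003, -0.001]
[-0.13079159 -0.4666225  -0.87732451]
```

Call:
step_arm([
  [1, 0, 0, 0, 0, 0],
  [0, 0, 0, 0, 0, 0],
])

```text
t: 59.22
eef_pos: [538.8, 182.1, 29.1]
tcp_rot: [0.356, 1.567, 0.511]
ft_force: [0.1, 0.6, -0.7]
opening: 0.391
```

Call:
step_arm([
  [0, 0, 0, 0, 0, 0],
  [0, 0, 0, 0, 0, 0],
  [0, 0, 0, 0, 0, 0],
  [-20, 0, 0, 0, 0, 0],
  [-50, 0, 0, 0, 0, 0],
  [-50, 0, 0, 0, 0, 0],
  [0, 0, 0, 0, 0, 0],
], grip=60)

```text
t: 60.1
eef_pos: [538.4, 181.8, 152.3]
tcp_rot: [0.461, 1.568, 0.615]
ft_force: [0.3, -0.0, 0.8]
opening: 0.629
```

Run:
```python
from h import *
plan(489,-198,120,0.166)
```

```text
n 7 tool delta [  31.5 -367.6 -107.6] [-0.011  0.003 -0.001] t 60.1
[4.5, -52.5, -15.4, -0.002, 0.0, -0.0]
[4.5, -52.5, -15.4, -0.002, 0.0, -0.0]
[4.5, -52.5, -15.5, -0.002, 0.0, -0.0]
[4.5, -52.4, -15.6, -0.002, 0.0, -0.0]
[4.6, -52.4, -15.7, -0.002, 0.0, -0.0]
[4.6, -52.4, -15.8, -0.002, 0.0, -0.0]
[4.6, -52.4, -15.9, -0.002, 0.0, -0.0]
```

Call:
step_arm([
  [0, -52, -15, -0.002, 0, 0],
  [0, -52, -15, -0.002, 0, 0],
  [0, -52, -15, -0.002, 0, 0],
  [0, -52, -16, -0.002, 0, 0],
  [5, -52, -16, -0.002, 0, 0],
  [9, -52, -16, -0.002, 0, 0],
  [9, -46, -14, 0, 0, 0],
  [0, 0, 0, 0, 0, 0],
])

```text
t: 61.1
eef_pos: [487.1, -199.0, 121.6]
tcp_rot: [1.965, 1.566, 2.135]
ft_force: [-0.7, 1.1, -0.4]
opening: 0.628
```

Run:
```python
from h import *
T=snap("wrist","w22");plan(489,-198,35,0.166)
for p in [(489,-198,30)]: print(proj("wrist",np.array(p),T).round(1))
```

```text
n 2 tool delta [86.8 -1.1  1.9] [ 0.005 -0.002 -0.004] t 61.15
[43.4, -0.5, 0.9, 0.002, -0.001, -0.002]
[43.4, -0.4, 0.9, 0.002, -0.001, -0.002]
[320.6 251. ]
```

View pics/w22.png

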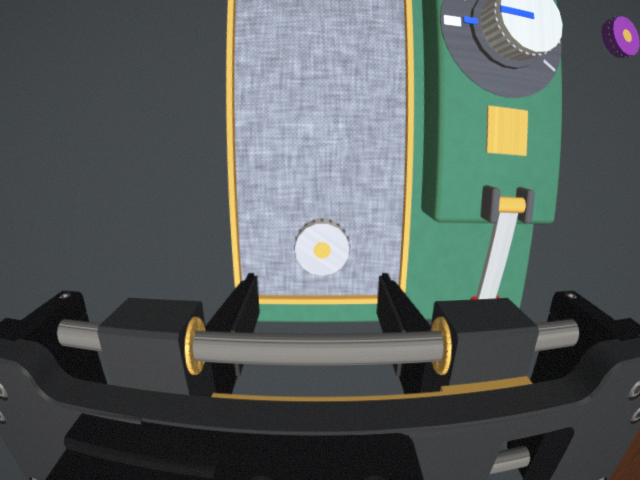

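The last tray barrel is at (322,250), as predicted.

Call:
step_arm([
  [30, -1, 2, 0, 0, 0],
  [32, 0, 0, 0, 0, 0],
  [16, 0, 0, 0, 0, 0],
  [4, 0, 0, 0, 0, 0],
  [0, 0, 0, 0, 0, 0],
])

```text
t: 61.78
eef_pos: [489.5, -192.6, 37.2]
tcp_rot: [2.021, 1.565, 2.197]
ft_force: [-0.0, -0.6, 0.3]
opening: 0.629
```

Run:
```python
from h import *
plan(489,-198,35,0.166)
```

```text
n 1 tool delta [ 2.2 -5.2 -1.4] [ 0.009 -0.003 -0.006] t 61.77
[2.2, -5.2, -1.4, 0.009, -0.003, -0.006]
```

Call:
step_arm([
  [1.5, -5, -1, 0.009, -0.003, -0.006],
  [0, 0, 0, 0, 0, 0],
  [0, 0, 0, 0, 0, 0],
])

```text
t: 62.15
eef_pos: [490.1, -198.0, 37.2]
tcp_rot: [-0.777, 1.567, -0.611]
ft_force: [-0.5, 0.4, -0.3]
opening: 0.624
```

Call:
step_arm([
  [0, 0, 0, 0, 0, 0],
  [0, 0, 0, 0, 0, 0],
  [0, 0, 0, 0, 0, 0],
  [0, 0, 0, 0, 0, 0],
  [0, 0, 0, 0, 0, 0],
], grip=25)

```text
t: 62.78
eef_pos: [490.2, -198.1, 37.6]
tcp_rot: [-0.753, 1.567, -0.587]
ft_force: [-0.2, -0.0, 0.7]
opening: 0.392
```

Call:
step_arm([
  [-40, 0, 0, 0, 0, 0],
  [-42, 0, 0, 0, 0, 0],
  [-35, 0, 0, 0, 0, 0],
  [0, 0, 0, 0, 0, 0],
])

```text
t: 63.28
eef_pos: [489.3, -197.6, 156.8]
tcp_rot: [-0.918, 1.569, -0.753]
ft_force: [0.8, -0.2, -1.6]
opening: 0.392
```

Run:
```python
from h import *
print(env.state()["opening"]*95);plan(452,188,130,0.166)
```

```text
37.22904149087264
n 7 tool delta [ 26.4 386.5  26.9] [-0.     0.001  0.001] t 63.27
[3.8, 55.2, 3.8, -0.0, 0.0, 0.0]
[3.8, 55.2, 3.8, -0.0, 0.0, 0.0]
[3.8, 55.2, 3.8, -0.0, 0.0, 0.0]
[3.8, 55.2, 3.8, -0.0, 0.0, 0.0]
[3.8, 55.2, 3.8, -0.0, 0.0, 0.0]
[3.8, 55.2, 3.8, -0.0, 0.0, 0.0]
[3.8, 55.2, 3.8, -0.0, 0.0, 0.0]
```

Call:
step_arm([
  [0, 55, 4, 0, 0, 0],
  [0, 55, 4, 0, 0, 0],
  [0, 55, 4, 0, 0, 0],
  [0, 55, 4, 0, 0, 0],
  [8, 55, 4, 0, 0, 0],
  [8, 55, 4, 0, 0, 0],
  [8, 48, 3, 0, 0, 0],
  [0, 0, 0, 0, 0, 0],
])

```text
t: 64.28
eef_pos: [449.6, 190.1, 123.2]
tcp_rot: [-3.107, 1.562, -2.944]
ft_force: [1.1, -0.7, -0.8]
opening: 0.39
```

Run:
```python
from h import *
T=snap("wrist","w23");print(env.state()["opening"]*95);plan(452,188,30,0.166)
```

```text
37.4653119906087
n 2 tool delta [93.4 -1.2  2.8] [-0.004 -0.009  0.   ] t 64.33
[46.7, -0.6, 1.4, -0.002, -0.004, 0.0]
[46.7, -0.6, 1.2, -0.002, -0.004, 0.0]
```

View pics/w23.png

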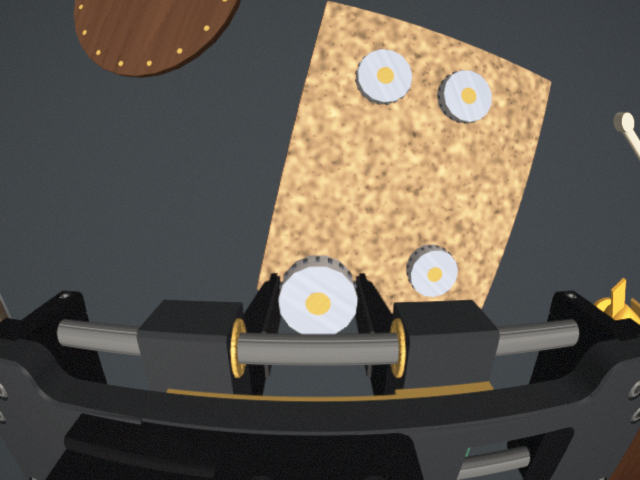

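Call:
step_arm([
  [30, 2, 3, 0, -0.008, 0],
  [35, 2, 1, 0, 0, 0],
  [18, 0, 0, 0, 0, 0],
  [4, 0, 0, 0, 0, 0],
  [0, 0, 0, 0, 0, 0],
])

```text
t: 64.95
eef_pos: [453.4, 188.6, 32.9]
tcp_rot: [-2.631, 1.569, -2.474]
ft_force: [0.5, -0.1, -1.1]
opening: 0.391
```

Run:
```python
from h import *
plan(454,192,30,0.166)
```

```text
n 1 tool delta [2.9 3.3 1.1] [-0.009 -0.002  0.001] t 64.95
[2.9, 3.3, 1.1, -0.009, -0.002, 0.001]
```

Call:
step_arm([
  [2.5, 3, 1, 0, 0, 0],
  [0.5, 0, 0, 0, 0, 0],
  [0, 0, 0, 0, 0, 0],
])

```text
t: 65.32
eef_pos: [454.8, 191.7, 31.3]
tcp_rot: [-0.691, 1.57, -0.535]
ft_force: [0.4, 0.2, -1.2]
opening: 0.392
```

Run:
```python
from h import *
plan(454,192,30,0.166);print(env.state()["ft_force"])
```

```text
n 1 tool delta [ 1.3  0.4 -0.8] [-0.01   0.001  0.001] t 65.33
[1.3, 0.4, -0.8, -0.01, 0.001, 0.001]
[ 0.43322629  0.15519586 -1.23210807]
```

Lower by 1.5 mm, release and rise, then move back clear of the mat for a last look.

Call:
step_arm([
  [1.5, 0, 0, 0, 0, 0],
  [0, 0, 0, 0, 0, 0],
])

```text
t: 65.58
eef_pos: [454.9, 191.8, 30.1]
tcp_rot: [-0.396, 1.569, -0.239]
ft_force: [-0.1, -0.1, -2.0]
opening: 0.393
```

Call:
step_arm([
  [0, 0, 0, 0, 0, 0],
  [0, 0, 0, 0, 0, 0],
  [0, 0, 0, 0, 0, 0],
  [-20, 0, 0, 0, 0, 0],
  [-50, 0, 0, 0, 0, 0],
  [-50, 0, 0, 0, 0, 0],
  [-50, 0, 0, 0, 0, 0],
  [0, -30, 0, 0, 0, 0],
], grip=60)

```text
t: 66.58
eef_pos: [459.3, 162.7, 205.4]
tcp_rot: [-0.789, 1.569, -0.631]
ft_force: [0.4, -0.7, -0.5]
opening: 0.632
```

Call:
step_arm([
  [0, -50, 0, 0, 0, 0],
  [0, -50, 0, 0, 0, 0],
  [0, -50, 0, 0, 0, 0],
  [0, 0, 0, 0, 0, 0],
  [0, 0, 0, 0, 0, 0],
])

```text
t: 67.2
eef_pos: [483.5, 9.5, 207.0]
tcp_rot: [-0.324, 1.566, -0.166]
ft_force: [0.7, -0.3, 0.1]
opening: 0.631
```

Run:
```python
from h import *
T=snap("wrist","w24"); snap("side","s24"); snap("top","t24"); print(T[:3,3],env.state()["ft_force"])
```

```text
[483.48526703   9.47119292 206.96892083] [-0.35912358 -0.78237221  0.03058911]
```

View pics/t24.png

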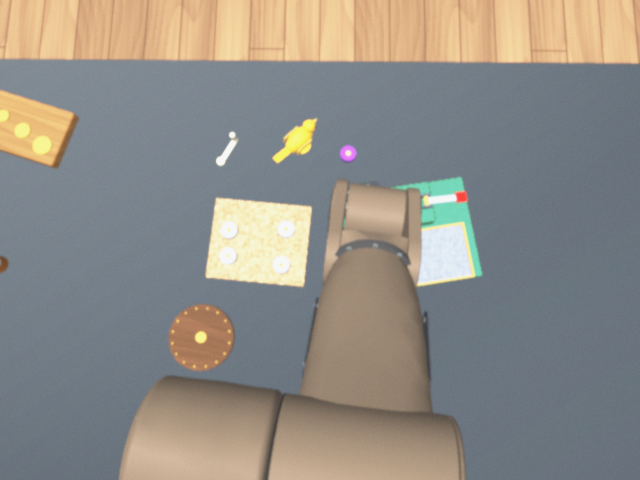

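View pics/s24.png

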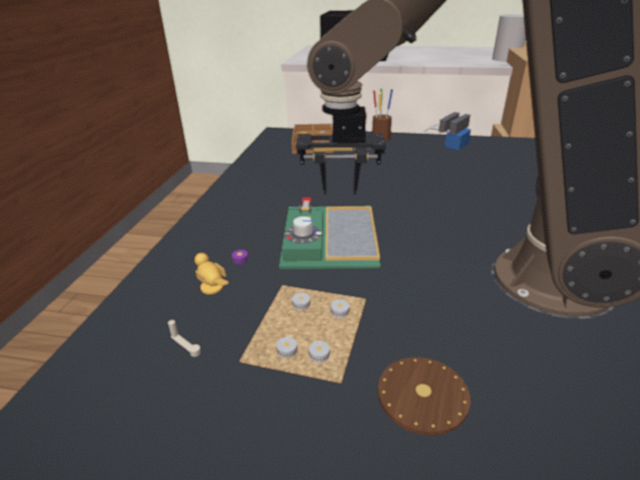

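The top view shows four barrels on the mat at (229,230), (286,229), (228,256) and (281,264), and an empty tray. The bird, crank and cage floor are at their starting pixels. I'll enlarge the side view to check flatness, the sleeve and the lever.

Run:
```python
from h import *
a=cv2.imread("pics/s24.png"); cv2.imwrite("pics/s24a.png",np.hstack([cv2.resize(a[280:380,240:370],None,fx=3,fy=3),cv2.resize(a[180:280,270:400],None,fx=3,fy=3)]))
```

```text
(no output)
```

View pics/s24a.png

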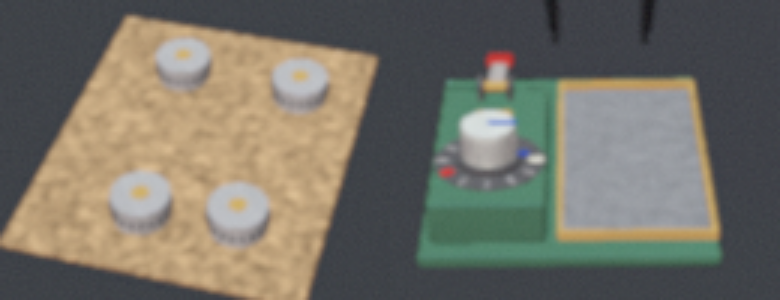

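All four barrels lie flat on the mat, the sleeve pointer is on the white 0 tick, and the lever is down. The gripper is clear, so I'm handing in.

Run:
```python
from cell import env
print(env.job_done(), env.state()["t"])
```

```text
the job is handed in; nothing more can be done
the job is handed in; nothing more can be done
```

The job is done and handed in at about 67 s, well inside the 210 s limit; no verdict was reported. I moved all four barrels to the tray, turned the sleeve from 1 to 5, and pressed the lever until it held by itself. I then turned the sleeve back to 0 and put every barrel back on the mat.

**Last checks:** The final side and top views show four barrels flat on the cork mat, an empty tray, the pointer on the white 0 tick and the lever down. The bird, cage floor, crank and purple look-alike are where they started, and the gripper is clear of everything.

**What disagreed:**
- **Knocked barrel:** The first barrel I put back was later found about 27 mm from where I placed it, still flat on the mat. I left it there and opened the fingers less beside it.
- **Lever force:** The wrist force reached 39 N when the fingertips pressed the lever against its stop, then dropped to about zero when I backed off.
- **Camera heights:** Barrel tops measured about 2 mm lower than the text gives, which is within the calibration error.

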